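# Rack the coin tubes in reverse order

## Task

Move the four coin tubes from the white wash rack to the dark wooden archive tray in reverse order, counted from the brass end block that each rack has: the tube nearest the wash rack's brass block goes into the compartment farthest from the tray's brass block, the next one into the next compartment, and so on, so that the tube farthest from the wash rack's block ends up nearest the tray's. Keep every tube upright on the way and leave each one standing on the floor of its own compartment.

Things in the scene. Friction and masses are not known exactly. Their poses are not given: they have to be found in the camera images.
- tube_red: loose clear coin tube of green coins, red screw cap, 0.13 to 0.25 kg, 76 mm tall, body 38 mm across, cap 42 mm across over the top 24 mm. Origin at the centre of its underside, z up its axis. Stands in the wash rack; neighbours 66 mm away (24 mm clear between caps), open on the rack's two x sides: grip the cap from above, fingers closing along the rack's x
- tube_yellow: loose clear coin tube of green coins, yellow screw cap, 0.13 to 0.25 kg, 76 mm tall, body 38 mm across, cap 42 mm across over the top 24 mm. Origin at the centre of its underside, z up its axis. Stands in the wash rack; neighbours 66 mm away (24 mm clear between caps), open on the rack's two x sides: grip the cap from above, fingers closing along the rack's x
- tube_blue: loose clear coin tube of green coins, blue screw cap, 0.13 to 0.25 kg, 76 mm tall, body 38 mm across, cap 42 mm across over the top 24 mm. Origin at the centre of its underside, z up its axis. Stands in the wash rack; neighbours 66 mm away (24 mm clear between caps), open on the rack's two x sides: grip the cap from above, fingers closing along the rack's x
- tube_black: loose clear coin tube of green coins, black screw cap, 0.13 to 0.25 kg, 76 mm tall, body 38 mm across, cap 42 mm across over the top 24 mm. Origin at the centre of its underside, z up its axis. Stands in the wash rack; neighbours 66 mm away (24 mm clear between caps), open on the rack's two x sides: grip the cap from above, fingers closing along the rack's x
- tag_red: flat red tag, 24 x 36 x 4 mm, fixed on the wash rack's ledge 53 mm in +x (rack frame) of the centre of the compartment where the red tube stands at the start; it stays as the record of that place. Origin at the centre of its underside, 8 mm above the table
- tag_yellow: flat yellow tag, 24 x 36 x 4 mm, fixed on the wash rack's ledge 53 mm in +x (rack frame) of the centre of the compartment where the yellow tube stands at the start; it stays as the record of that place. Origin at the centre of its underside, 8 mm above the table
- tag_blue: flat blue tag, 24 x 36 x 4 mm, fixed on the wash rack's ledge 53 mm in +x (rack frame) of the centre of the compartment where the blue tube stands at the start; it stays as the record of that place. Origin at the centre of its underside, 8 mm above the table
- tag_black: flat black tag, 24 x 36 x 4 mm, fixed on the wash rack's ledge 53 mm in +x (rack frame) of the centre of the compartment where the black tube stands at the start; it stays as the record of that place. Origin at the centre of its underside, 8 mm above the table
- wash_rack: white plastic rack (mm): fixed; 72 (x) by 270 (y); 4 compartments 60 square inside in a row, centres at y = 99, 33, -33, -99, x = 0; 6 thick walls, 20 high; floor 6 above table. Brass block 44 x 16 x 34 high at the +y end (y = 143). Origin on the table under the row's middle, z up. May be the left or right rack. Ledge with the tags on its +x side, 34 wide, 8 high. Tubes start in it, about centred
- archive_tray: dark wooden tray (mm): fixed; 72 (x) by 270 (y); 4 compartments 60 square inside in a row, centres at y = 99, 33, -33, -99, x = 0; 6 thick walls, 20 high; floor 6 above table. Brass block 44 x 16 x 34 high at the +y end (y = 143). Origin on the table under the row's middle, z up. May be the left or right rack. Empty at the start, no tags

How it is judged:
By the outcome, as a careful person would: the job done as asked, in the order asked, and still so for the second after the job is handed in, with the robot touching nothing.
It also fails if it takes over 96 s, if anything falls off the work surface, if the arm or the gripper's body presses on something with over 40 N, if the wrist force passes 120 N, or if a joint passes its speed limit or range.

## Robot

A 6-joint arm with a two-finger parallel gripper is mounted at the origin on the work surface. World frame = base frame: x ahead of the robot, y to its left, z up, the work surface at z = 0. Lengths are in m, angles in rad, forces in N, time in s.
With the tool pointing down it reaches from about 0.35 to 0.775 m from the base axis. Payload 5.5 kg.
Tool frame: the origin (TCP) lies midway between the tips of the shut fingers; the grasp point (between the pads) lies 19 mm behind it (pinch_z is the distance from the TCP to the grasp point, in m); z points along the fingers, y is the direction in which the jaws open and shut (so a half turn about z gives the same grasp; the last joint's range is limited). The gripper opens to 85 mm and grips with 20 to 120 N. Pads are 22 mm wide; open, the fingers measure 114 mm over their backs; the gripper's body (76 mm by 85 mm) begins 54 mm behind the grasp point. The pads swing forward as they close: fully open they stand 13 mm farther back than shut.
Start: joints at [-1.308, 0.313, 0.046, 1.304, 0, 1.431], TCP at [0.225, -0.529, 0.231] pointing down, gripper open.
Joint ranges: [-2.76, 2.76], [-0.86, 1.69], [-1.03, 1.26], [-2.2, 2.34], [-1.47, 1.5], [-3.14, 3.14]. Speed limits (rad/s): [2.57, 2.57, 3.14, 3.14, 3.14, 3.14].

## Interface

Orientations are given as a rotation vector (axis times angle).
In Python, from cell import read_state, grab_frame, hand_in, cut_out, pinch_z gives the robot as it stands. The module is installed in compiled form; this text tells all that it offers.
- The arm moves only by the tool send_rows, never from a script. Its argument "steps" is a list of rows, each an object with "offset": the shift along the tool's x, y, z in m, a list of three; "yaw": the turn about the tool's z in degrees; "fingers": the finger opening in m, from 0 to 0.0854. A call has 1 to 5 rows; each row shifts and turns the commanded pose from where the row before left it, along the tool's axes as they then stand; what a row does not reach is not made up. A row lasts 1/10 s, in which the tool goes at most 50 mm and 8.59 degrees, less where a joint would pass 70% of its speed; a pose out of reach is approached as far as the arm can. A call is refused whole if a number of a shift passes 0.05 or a number of a turn 8.59, either way. A call with a gripper value outside its range is refused whole. The fingers move at their own pace and stop on an object; "newtons" is the grip in N (left out, the last holds). Time passes only in rows, so rows that do not move let the fingers close. It gives the time, the measured TCP pose, the force and the opening at its end, in the units of the state.
- read_state(): the state, without advancing time (a new reading comes with each control period).
- grab_frame(name): name is "side" or "top" or "wrist"; returns a dict with "image" (480x640x3 uint8, blue, green, red), "intrinsics" (3x3 intrinsics, pixels), "pose" (4x4, takes a point from camera to world coordinates). Camera axes: x right, y up, looking along -z (the intrinsics and any distortion apply to the point x, -y, -z); pixel columns grow to the right and rows downward; lengths in m; the calibration is good to about 2 mm. The wrist camera is an equidistant fisheye: a pixel r from the principal point sees the ray r / f radians off the axis. A picture is of the moment at which its call begins. There is no depth.
- hand_in(): hands the job in, once; it reports no verdict.
Trained networks look in the newest picture that a camera, given by its name, has taken for a name from the list of things; names that differ only in an ending like _2 or _b are one class to them, and where a whole thing is asked for, a point or a joint stands for the part that bears it (a point fixed in the world has none). Each returns a list of dicts, best first, with "conf" (0 to 1); they miss things now and then, are a little off and sometimes report something else, mostly with a low value. They report only what shows in the picture. A call takes as long as a camera call.
- cut_out(camera, label): "region" (480x640 bool, what is visible of it) and "bbox" ([left, top, right, bottom] in pixels, round what is visible of it).
The state is a dict: "t": time; "q": joint angles; "qvel": joint speeds; "joint_torque": joint torques, N m; "ee_pos": TCP position; "tcp_rot": TCP orientation; "wrist_force": force on the tool from outside, world axes, zero at the start; "torque": the same for the moment, N m; "gripper_width": opening from 0.0 (shut) to 1.0 (fully open).
Only numpy, scipy, OpenCV 4.12 (cv2) and the standard library are available. Lean on these libraries where they do the work, as an engineer would, in place of code of your own. Each camera call takes 0.05 s, during which the arm holds its last target.

## Working session

There is one attempt and no reset: what is moved stays moved. The work goes in short steps, Python scripts to look and compute and a tool call to move; the robot and the scene stay as the last step left them, time stands still between calls to the robot, and variables do not carry over. Pictures are saved under pics/ and viewed, and the job is handed in when it is done.

Besides the shell and the picture viewer there is one more tool, called as name(argument=value, ...), one argument or row to a line, values as JSON. send_rows: Moves the arm, as the interface text tells. Its arguments: {"type":"object","properties":{"steps":{"type":"array","items":{"type":"object","properties":{"offset":{"type":"array","items":{"type":"number"}},"yaw":{"type":"number"},"fingers":{"type":"number"}}}},"newtons":{"type":"number"}},"required":["steps"]}

```bash
mkdir -p pics; ls; python3 - <<'E'
from cell import *
import cv2
s=read_state(); print(s)
for n in ("top","side"):
    f=grab_frame(n); cv2.imwrite(f"pics/{n}0.png",f["image"]); print(n,f["intrinsics"],f["pose"])
E
```

```text
pics
{'t': 0.0, 'q': array([-1.30759255e+00,  3.14005632e-01,  4.49774368e-02,  1.30362043e+00,
       -9.34726564e-07,  1.43121589e+00]), 'qvel': array([ 0.00195328,  0.00124797, -0.00052089, -0.00073029, -0.00101772,
       -0.00066784]), 'joint_torque': array([ 1.92455809e-03, -4.80619597e+01,  2.98537105e+01,  1.93099579e-02,
       -2.61131754e-05,  1.08439525e-05]), 'ee_pos': array([ 0.22525364, -0.52847631,  0.23040528]), 'tcp_rot': array([-3.07628677e+00, -6.28053958e-01,  1.81090402e-04]), 'wrist_force': array([ 0.66827085, -0.29910615,  0.38112459]), 'torque': array([-0.01547341,  0.03808358,  0.02145848]), 'gripper_width': 0.9987527125276888}
top [[461.63406368   0.         326.18691294]
 [  0.         461.63406368 239.91197136]
 [  0.           0.           1.        ]] [[-0.00209563  0.98857821 -0.15069415  0.42666397]
 [-0.99998571 -0.00133069  0.00517681 -0.01375997]
 [ 0.00491716  0.15070285  0.98856688  0.75335265]
 [ 0.          0.          0.          1.        ]]
side [[564.92168391   0.         326.14305498]
 [  0.         564.92168391 238.92939675]
 [  0.           0.           1.        ]] [[-0.94466275  0.16261707 -0.28489996  0.28831628]
 [-0.32782252 -0.49981744  0.80169503  0.76794188]
 [-0.01202867  0.85072805  0.52546845  0.54937746]
 [ 0.          0.          0.          1.        ]]
```

View pics/top0.png

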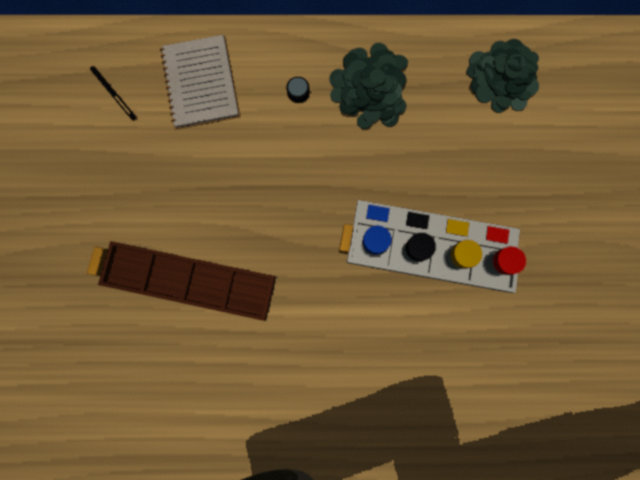

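View pics/side0.png

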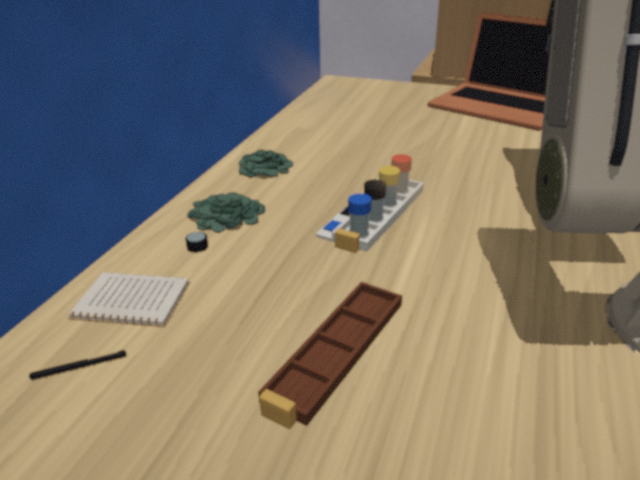

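The brass block is on the left (+y) end of both racks. In the top view the wash rack reads blue (377,240), black (420,247), yellow (467,254), red (511,260) going away from its block. The tray spans x from about 90 to 275. Next I'll fit the poses from masks.

```bash
cat > h.py <<'E'
import numpy as np, cv2
from cell import *
from scipy.optimize import minimize, least_squares
def proj(f,P):
    T=np.linalg.inv(f["pose"]); P=np.atleast_2d(P); c=P@T[:3,:3].T+T[:3,3]
    K=f["intrinsics"]; return np.c_[K[0,0]*c[:,0]/-c[:,2]+K[0,2], K[1,1]*-c[:,1]/-c[:,2]+K[1,2]]
def ray(f,u,z):
    K=f["intrinsics"]; d=np.array([(u[0]-K[0,2])/K[0,0],-(u[1]-K[1,2])/K[1,1],-1]); 
    R=f["pose"][:3,:3]; o=f["pose"][:3,3]; w=R@d; return o+w*(z-o[2])/w[2]
def box(x0,x1,y0,y1,z0,z1): return np.array([[x,y,z] for x in(x0,x1) for y in(y0,y1) for z in(z0,z1)])
def place(p,L):
    x,y,a=p; c,s=np.cos(a),np.sin(a); return np.c_[x+c*L[:,0]-s*L[:,1],y+s*L[:,0]+c*L[:,1],L[:,2]]
def sil(f,p,boxes):
    m=np.zeros((480*4,640*4),np.uint8)
    for b in boxes:
        h=cv2.convexHull((proj(f,place(p,b))*4+1.5).astype(np.float32)); cv2.fillConvexPoly(m,np.round(h).astype(np.int32),255)
    return cv2.resize(m,(640,480),interpolation=cv2.INTER_AREA)/255.
E
python3 - <<'E'
from h import *
import pickle
out={}
for cam in ("top","side"):
    f=grab_frame(cam); out[cam]=f
    for l in ["wash_rack","archive_tray"]+[a+c for a in("tube_","tag_") for c in("red","yellow","blue","black")]:
        r=cut_out(cam,l); out[cam,l]=r
        if r:
            ys,xs=np.nonzero(r[0]["region"]); print(cam,l,[(round(q["conf"],2),list(np.round(q["bbox"]))) for q in r[:2]],len(xs),xs.mean().round(1),ys.mean().round(1))
pickle.dump(out,open("d.pkl","wb"))
print(read_state()["t"])
tr=[box(-.036,.036,-.135,.135,0,.02),box(-.022,.022,.135,.151,0,.034)]
for cam in("top","side"):
    f=out[cam]; M=out[cam,"archive_tray"][0]["region"].astype(float)
    for name,bs in (("with",tr),("nobrass",tr[:1])):
        g=lambda p:np.abs(cv2.GaussianBlur(sil(f,p,bs),(0,0),1.0)-cv2.GaussianBlur(M,(0,0),1.0)).sum()
        best=min((minimize(g,[.36+dx,.21+dy,-.17+da],method="Nelder-Mead",options=dict(initial_simplex=np.array([.36+dx,.21+dy,-.17+da])+np.array([[0,0,0],[.02,0,0],[0,.02,0],[0,0,.1]]))) for dx in(-.02,.02) for dy in(-.02,.02) for da in (0,)),key=lambda r:r.fun)
        print(cam,name,best.x,best.fun,M.sum())
E
```

```text
top wash_rack [(0.64, [np.float64(341.0), np.float64(198.0), np.float64(521.0), np.float64(293.0)])] 6653 425.9 247.0
top archive_tray [(0.97, [np.float64(87.0), np.float64(241.0), np.float64(276.0), np.float64(321.0)])] 8428 183.0 279.1
top tube_red [(0.75, [np.float64(484.0), np.float64(249.0), np.float64(527.0), np.float64(276.0)])] 970 504.6 261.3
top tube_yellow [(0.96, [np.float64(445.0), np.float64(241.0), np.float64(479.0), np.float64(270.0)])] 850 463.5 255.0
top tube_blue [(0.79, [np.float64(363.0), np.float64(222.0), np.float64(392.0), np.float64(257.0)])] 761 375.6 240.5
top tube_black [(0.56, [np.float64(405.0), np.float64(229.0), np.float64(436.0), np.float64(262.0)])] 781 418.7 247.6
top tag_red [(0.6, [np.float64(487.0), np.float64(225.0), np.float64(512.0), np.float64(246.0)]), (0.55, [np.float64(485.0), np.float64(250.0), np.float64(528.0), np.float64(276.0)])] 370 497.6 234.1
top tag_yellow [(0.56, [np.float64(447.0), np.float64(221.0), np.float64(470.0), np.float64(238.0)])] 299 457.4 226.9
top tag_blue [(0.9, [np.float64(365.0), np.float64(207.0), np.float64(390.
[... 823 characters left out ...]
t64(389.0), np.float64(225.0)])] 732 376.0 197.5
side tag_red [(0.39, [np.float64(322.0), np.float64(218.0), np.float64(341.0), np.float64(231.0)])] 123 332.1 224.8
side tag_blue [(0.49, [np.float64(320.0), np.float64(218.0), np.float64(343.0), np.float64(232.0)])] 130 332.3 224.5
side tag_black [(0.37, [np.float64(339.0), np.float64(208.0), np.float64(348.0), np.float64(217.0)])] 51 344.8 211.4
1.2
top with [ 0.47512549  0.20393855 -0.20980201] 181.1495416392255 8428.0
top nobrass [ 0.47497012  0.20412263 -0.21047799] 581.0764465822648 8428.0
side with [ 0.47485126  0.20112751 -0.21063645] 148.90695927180698 8882.0
side nobrass [ 0.47529914  0.20285845 -0.2135725 ] 501.01743582356147 8882.0
```

```bash
cat > fit.py <<'E'
from h import *
def colmask(im,c):
    h=cv2.cvtColor(im,cv2.COLOR_BGR2HSV).astype(int); H,S,V=h[...,0],h[...,1],h[...,2]
    return {"red":((H<6)|(H>172))&(S>170)&(V>70),"yellow":(H>18)&(H<30)&(S>190)&(V>110),"blue":(H>100)&(H<125)&(S>130)&(V>70),"black":(V<45)}[c]
def cyl(r,z0,z1):
    t=np.linspace(0,2*np.pi,48,endpoint=False); return np.r_[np.c_[r*np.cos(t),r*np.sin(t),0*t+z0],np.c_[r*np.cos(t),r*np.sin(t),0*t+z1]]
def fitcap(f,u,c,z=.082):
    p0=ray(f,u,z)[:2]; m=colmask(f["image"],c); 
    q=proj(f,[[*p0,z]])[0]; yy,xx=np.mgrid[:480,:640]; m&=np.hypot(xx-q[0],yy-q[1])<26
    n,lab,st,ce=cv2.connectedComponentsWithStats(m.astype(np.uint8)); 
    k=min(range(1,n),key=lambda i:np.hypot(*(ce[i]-q))-(st[i,4]>200)*1000); M=cv2.GaussianBlur((lab==k).astype(float),(0,0),1)
    g=lambda p:np.abs(cv2.GaussianBlur(sil(f,[p[0],p[1],0],[cyl(.021,z-.024,z)]),(0,0),1)-M).sum()
    r=minimize(g,p0,method="Nelder-Mead",options=dict(initial_simplex=p0+np.array([[0,0],[.01,0],[0,.01]]))); return r.x,r.fun,st[k,4]
E
python3 - <<'E'
from fit import *
import pickle
d=pickle.load(open("d.pkl","rb"))
init=dict(top=dict(blue=(377,240),black=(420,247),yellow=(467,254),red=(511,260)),side=dict(blue=(360,204),black=(375,188),yellow=(389,174),red=(401,162)))
for cam in("top","side"):
    for c,u in init[cam].items():
        try: print(cam,c,*fitcap(d[cam],u,c))
        except Exception as e: print(cam,c,e)
f=d["top"]; names=["blue","black","yellow","red"]; ly=[.099,.033,-.033,-.099]
P=[];
for c in names:
    r=d["top","tag_"+c][0]["region"]; ys,xs=np.nonzero(r); P.append(ray(f,(xs.mean(),ys.mean()),.012)); 
P=np.array(P); print(P)
L=np.array([[.053,y,.012] for y in ly])
r=least_squares(lambda p:(place(p,L)-P)[:,:2].ravel(),[.47,-.15,-.15]); print("rack",r.x,(r.fun*1000).round(1)); 
print(place(r.x,np.array([[0,y,.08] for y in ly])))
im=d["top"]["image"].copy()
tray=[.475,.2025,-.21]
for p,L in ((r.x,1),(tray,1)):
    for y in ly:
        b=proj(f,place(p,np.array([[-.03,y-.03,.02],[.03,y-.03,.02],[.03,y+.03,.02],[-.03,y+.03,.02]])));cv2.polylines(im,[np.round(b).astype(int)],True,(0,255,0),1)
cv2.imwrite("pics/ov1.png",cv2.resize(im[180:340,70:540],None,fx=1.7,fy=1.7,interpolation=cv2.INTER_CUBIC))
E
```

```text
top blue [ 0.53123422 -0.09267876] 114.06666666666669 590
top black [ 0.51921924 -0.15543882] 72.62203671814764 697
top yellow [ 0.51052373 -0.22476818] 210.77750513804438 563
top red [ 0.49922129 -0.29025054] 204.5764705882353 612
side blue [ 0.53155886 -0.09793415] 75.1819702365552 412
side black [ 0.52087869 -0.16618144] 271.28137563466856 165
side yellow min() iterable argument is empty
side red min() iterable argument is empty
[[ 0.58431406 -0.10364342  0.012     ]
 [ 0.57337214 -0.16705355  0.012     ]
 [ 0.56095156 -0.23206428  0.012     ]
 [ 0.54885281 -0.29713359  0.012     ]]
rack [ 0.51474819 -0.19037992 -0.18201828] [ 0.5  1.  -0.5 -0.5 -0.1 -0.4  0.1 -0.2]
[[ 0.53266866 -0.09301536  0.08      ]
 [ 0.52072168 -0.15792507  0.08      ]
 [ 0.50877469 -0.22283477  0.08      ]
 [ 0.49682771 -0.28774448  0.08      ]]
```

View pics/ov1.png

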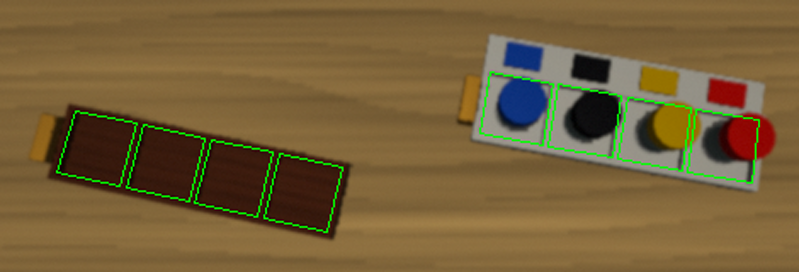

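```bash
cat > plan.py <<'E'
from h import *
from scipy.spatial.transform import Rotation as Ro
import sys
def yawof(R): return np.degrees(np.arctan2(R[1,1],R[0,1]))  # world angle of tool y
def plan(x,y,z,ang,n):
    s=read_state(); R=Ro.from_rotvec(s["tcp_rot"]).as_matrix(); p=s["ee_pos"]; d=(np.array([x,y,z])-p)/n
    tilt=np.degrees(np.arccos(-R[2,2])); da=((ang-yawof(R)+90)%180-90)
    print("t",round(s["t"],2),"at",p.round(4),"ang",yawof(R).round(2),"tilt",tilt.round(2),"grip",round(s["gripper_width"],3),"F",s["wrist_force"].round(1),"q",s["q"].round(2))
    print("yaw/row",round(-da/n,2))
    for i in range(n):
        print((R.T@d).round(4).tolist()); R=R@Ro.from_euler("z",-da/n,degrees=True).as_matrix()
if __name__=="__main__": plan(*map(float,sys.argv[1:5]),int(sys.argv[5]))
E
python3 plan.py .532 -.093 .20 -10.4 15
```

```text
t 1.2 at [ 0.2254 -0.529   0.2313] ang -66.92 tilt 0.01 grip 1.001 F [-0.1  0.2 -0.3] q [-1.31  0.31  0.05  1.3  -0.    1.43]
yaw/row -3.77
[0.0302, -0.0187, 0.0021]
[0.0314, -0.0167, 0.0021]
[0.0324, -0.0146, 0.0021]
[0.0333, -0.0124, 0.0021]
[0.034, -0.0102, 0.0021]
[0.0346, -0.008, 0.0021]
[0.0351, -0.0057, 0.0021]
[0.0354, -0.0034, 0.0021]
[0.0355, -0.001, 0.0021]
[0.0355, 0.0013, 0.0021]
[0.0354, 0.0036, 0.0021]
[0.035, 0.006, 0.0021]
[0.0346, 0.0082, 0.0021]
[0.034, 0.0105, 0.0021]
[0.0332, 0.0127, 0.0021]
```

send_rows(
  steps=[
    {"offset": [0.03,-0.019,0.002],"yaw": -3.8,"fingers": 0.085},
    {"offset": [0.031,-0.017,0.002],"yaw": -3.8,"fingers": 0.085},
    {"offset": [0.032,-0.015,0.002],"yaw": -3.8,"fingers": 0.085},
    {"offset": [0.033,-0.012,0.002],"yaw": -3.8,"fingers": 0.085},
    {"offset": [0.034,-0.01,0.002],"yaw": -3.8,"fingers": 0.085},
  ],
  newtons=50,
)

```text
t: 1.7
ee_pos: [0.3269, -0.3828, 0.2213]
tcp_rot: [2.93, 1.131, 0.0]
wrist_force: [0.5, -0.2, 0.6]
gripper_width: 0.993
```

send_rows(
  steps=[
    {"offset": [0.035,-0.008,0.002],"yaw": -3.8,"fingers": 0.085},
    {"offset": [0.035,-0.006,0.002],"yaw": -3.8,"fingers": 0.085},
    {"offset": [0.035,-0.003,0.002],"yaw": -3.8,"fingers": 0.085},
    {"offset": [0.036,-0.001,0.002],"yaw": -3.8,"fingers": 0.085},
    {"offset": [0.036,0.001,0.002],"yaw": -3.8,"fingers": 0.085},
  ],
)

```text
t: 2.2
ee_pos: [0.429, -0.2361, 0.2114]
tcp_rot: [2.703, 1.599, 0.0]
wrist_force: [-0.5, -0.3, 0.2]
gripper_width: 0.996
```

send_rows(
  steps=[
    {"offset": [0.035,0.004,0.002],"yaw": -3.8,"fingers": 0.085},
    {"offset": [0.035,0.006,0.002],"yaw": -3.8,"fingers": 0.085},
    {"offset": [0.035,0.008,0.002],"yaw": -3.8,"fingers": 0.085},
    {"offset": [0.034,0.01,0.002],"yaw": -3.8,"fingers": 0.085},
    {"offset": [0.033,0.013,0.002],"yaw": -3.8,"fingers": 0.085},
  ],
)

```text
t: 2.7
ee_pos: [0.5301, -0.09, 0.2014]
tcp_rot: [2.402, 2.024, 0.0]
wrist_force: [0.8, -0.7, 0.5]
gripper_width: 0.995
```

```bash
python3 - <<'E'
from plan import *
f=grab_frame("wrist"); cv2.imwrite("pics/w1.png",f["image"]); print(f["intrinsics"],f["pose"])
plan(.532,-.093,.15,-10.4,3)
E
```

```text
[[371.64829954   0.         316.88396132]
 [  0.         371.64829954 244.79569731]
 [  0.           0.           1.        ]] [[ 9.85503527e-01  1.61022089e-01  5.34292457e-02  5.43070512e-01]
 [-1.69653972e-01  9.34289234e-01  3.13562046e-01 -9.95946545e-03]
 [ 5.72046628e-04 -3.18080986e-01  9.48063373e-01  3.43842256e-01]
 [ 0.00000000e+00  0.00000000e+00  0.00000000e+00  1.00000000e+00]]
t 2.75 at [ 0.5324 -0.0863  0.2009] ang -9.4 tilt 0.19 grip 0.997 F [2.3 2.1 0.5] q [-0.31  0.25 -0.11  1.21  0.    1.42]
yaw/row 0.33
[-0.0023, 0.0002, 0.017]
[-0.0023, 0.0002, 0.017]
[-0.0023, 0.0002, 0.017]
```

View pics/w1.png

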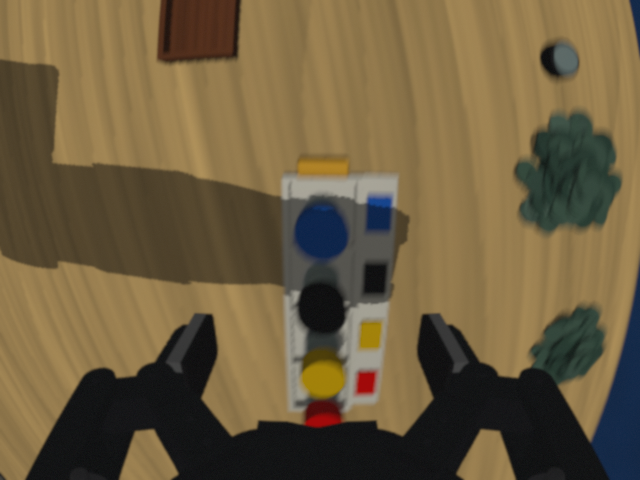

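The wrist view shows the blue cap at (321,229), black (322,307) and yellow (322,373). I'll cross-check these against the top view.

```bash
cat >> h.py <<'E'
def fray(f,u,z):
    K=f["intrinsics"]; a=np.array([(u[0]-K[0,2]),(u[1]-K[1,2])]); r=np.hypot(*a); th=r/K[0,0]
    d=np.array([a[0]/r*np.sin(th),-a[1]/r*np.sin(th),-np.cos(th)]); w=f["pose"][:3,:3]@d; o=f["pose"][:3,3]; return o+w*(z-o[2])/w[2]
E
python3 - <<'E'
from plan import *
f=grab_frame("wrist")
g=f["image"]; cv2.imwrite("pics/w2.png",g[130:450,240:420].repeat(2,0).repeat(2,1))
for c in("blue","black","yellow","red"):
    r=cut_out("wrist","tube_"+c)
    if r:
        q=r[0]; b=q["bbox"]; cen=((b[0]+b[2])/2,(b[1]+b[3])/2); ys,xs=np.nonzero(q["region"]); print(c,round(q["conf"],2),np.round(b),fray(f,cen,.082).round(4),fray(f,(xs.mean(),ys.mean()),.082).round(4))
plan(.532,-.093,.15,-10.4,3)
E
```

```text
blue 0.57 [290. 200. 342. 271.] [ 0.5317 -0.0852  0.082 ] [ 0.5314 -0.0865  0.082 ]
black 0.71 [290. 270. 341. 345.] [ 0.5213 -0.1442  0.082 ] [ 0.522  -0.1442  0.082 ]
yellow 0.95 [296. 341. 339. 402.] [ 0.512  -0.2082  0.082 ] [ 0.512  -0.2079  0.082 ]
red 0.82 [299. 401. 340. 425.] [ 0.506 -0.259  0.082] [ 0.5039 -0.2595  0.082 ]
t 3.0 at [ 0.529  -0.0919  0.2013] ang -9.98 tilt 0.02 grip 0.992 F [-0.2 -0.8  1.1] q [-0.32  0.25 -0.11  1.21 -0.    1.42]
yaw/row 0.14
[-0.0002, 0.0011, 0.0171]
[-0.0002, 0.0011, 0.0171]
[-0.0002, 0.0011, 0.0171]
```

View pics/w2.png

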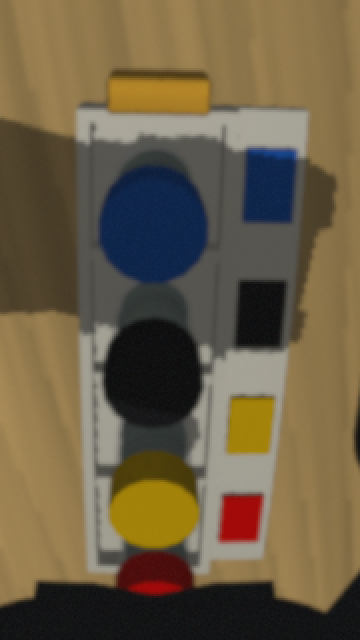

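```bash
python3 - <<'E'
from plan import *
f=grab_frame("wrist"); print(f["pose"][:3,3])
for n,u,z in(("blue",(316.5,242),.082),("black",(316.5,316.5),.082),("yellow",(316.5,387),.082),("tagblue",(375,222.5),.012),("tagblack",(370.5,286.5),.012),("tagred",(360.5,389),.012),("tagyel",(365.5,342.5),.012)): print(n,fray(f,u,z).round(4))
plan(.532,-.093,.15,-10.4,3)
E
```

```text
[ 0.54237735 -0.01188875  0.34374564]
blue [ 0.5272 -0.0962  0.082 ]
black [ 0.5162 -0.1583  0.082 ]
yellow [ 0.5033 -0.2318  0.082 ]
tagblue [ 0.5801 -0.1094  0.012 ]
tagblack [ 0.5677 -0.1736  0.012 ]
tagred [ 0.5422 -0.3035  0.012 ]
tagyel [ 0.555  -0.2388  0.012 ]
t 3.05 at [ 0.5289 -0.0922  0.2014] ang -10.01 tilt 0.02 grip 0.997 F [-0.1 -0.5  0.3] q [-0.32  0.25 -0.11  1.21 -0.    1.42]
yaw/row 0.13
[-0.0001, 0.0011, 0.0171]
[-0.0001, 0.0011, 0.0171]
[-0.0001, 0.0011, 0.0171]
```

send_rows(
  steps=[
    {"offset": [0.001,0.001,0.02],"yaw": 0.4,"fingers": 0.085},
    {"offset": [0.001,0.001,0.03],"yaw": 0,"fingers": 0.085},
    {"offset": [0,0,0.03],"yaw": 0,"fingers": 0.085},
    {"offset": [0,0,0.02],"yaw": 0,"fingers": 0.085},
    {"offset": [0,0,0],"yaw": 0,"fingers": 0.085},
  ],
)

```text
t: 3.55
ee_pos: [0.5289, -0.0902, 0.0986]
tcp_rot: [-2.411, -2.007, 0.005]
wrist_force: [-1.2, 0.5, 0.2]
gripper_width: 0.992
```

```bash
python3 plan.py .531 -.095 .048 -10.4 3; python3 - <<'E'
from plan import *
f=grab_frame("wrist"); cv2.imwrite("pics/w3.png",f["image"])
E
```

```text
t 3.55 at [ 0.5289 -0.0902  0.0986] ang -10.46 tilt 0.33 grip 0.992 F [-1.2  0.5  0.2] q [-0.32  0.32 -0.28  0.98 -0.    1.43]
yaw/row -0.02
[-0.0015, 0.0011, 0.0169]
[-0.0015, 0.0011, 0.0169]
[-0.0015, 0.0011, 0.0169]
```

View pics/w3.png

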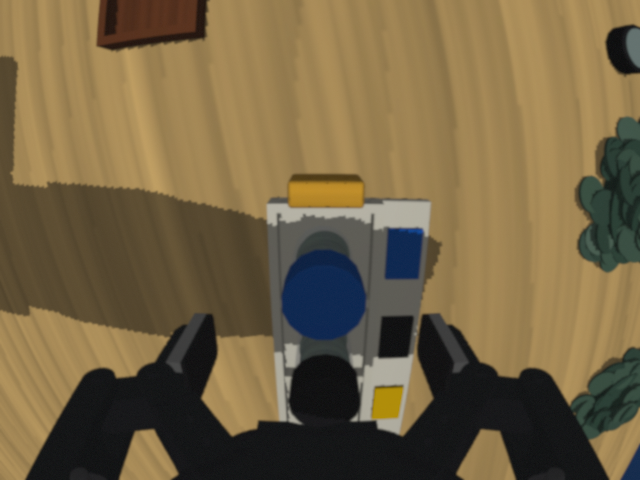

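send_rows(
  steps=[
    {"offset": [-0.003,0.001,0.017],"yaw": 0,"fingers": 0.085},
    {"offset": [-0.002,0.001,0.017],"yaw": 0,"fingers": 0.085},
    {"offset": [0,0.001,0.017],"yaw": 0,"fingers": 0.085},
    {"offset": [0,0,0],"yaw": 0,"fingers": 0.085},
  ],
)

```text
t: 4.0
ee_pos: [0.5332, -0.0957, 0.0501]
tcp_rot: [-2.413, -2.011, 0.001]
wrist_force: [-0.3, 0.4, 0.5]
gripper_width: 0.995
```

```bash
python3 plan.py .531 -.095 .048 -10.4 1; python3 - <<'E'
from plan import *
f=grab_frame("wrist"); cv2.imwrite("pics/w4.png",f["image"])
f=grab_frame("side"); cv2.imwrite("pics/s4.png",cv2.resize(f["image"][100:300,250:520],None,fx=2.5,fy=2.5))
E
```

```text
t 4.0 at [ 0.5332 -0.0957  0.0501] ang -10.39 tilt 0.07 grip 0.995 F [-0.3  0.4  0.5] q [-0.33  0.37 -0.34  0.86 -0.    1.43]
yaw/row 0.01
[0.0003, -0.0023, 0.0021]
```

View pics/w4.png

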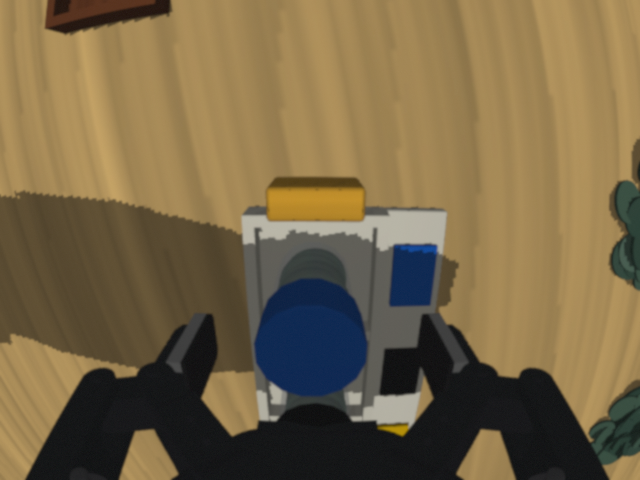

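View pics/s4.png

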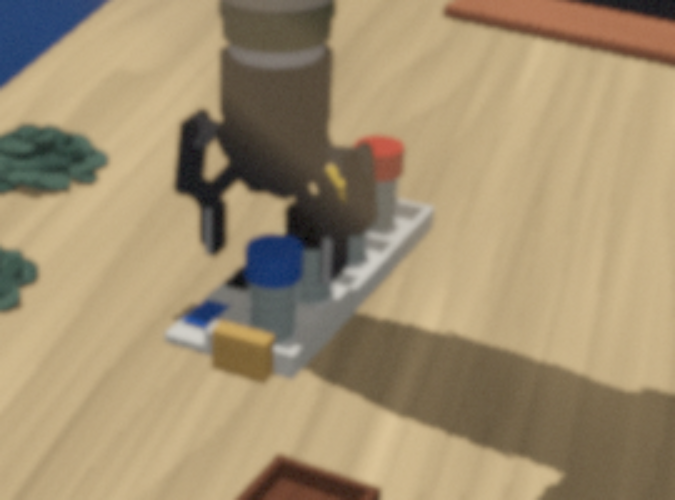

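```bash
python3 - <<'E'
from plan import *
f=grab_frame("side"); s=read_state(); p=s["ee_pos"]; R=Ro.from_rotvec(s["tcp_rot"]).as_matrix()
for sg in(1,-1,0):
  for back in (.013,.032):
    q=p+R@np.array([0,sg*.043,-back]); print(sg,back,q.round(3),proj(f,q[None])[0].round(1), ((proj(f,q[None])[0]-[250,100])*2.5).round(0))
q=np.array([[.5315,-.096,.082],[.5315,-.096,.006],[.52,-.157,.082]]);print((proj(f,q)-[250,100])*2.5)
w=grab_frame("wrist")
print(w["pose"][:3,3], fray(w,(311,338),.082),fray(w,(413,275),.012))
T=np.linalg.inv(w["pose"])
for q in (p,p-[0,0,-.032],p+R@[0,.043,-.013]):
    c=T[:3,:3]@q+T[:3,3]; a=np.array([c[0],-c[1]]); th=np.arctan2(np.hypot(*a),-c[2]); print(a/np.hypot(*a)*th*371.6+[316.9,244.8])
f=grab_frame("top");cv2.imwrite("pics/t4.png",f["image"])
E
```

```text
1 0.013 [ 0.577 -0.104  0.065] [336.4 200.4] [216. 251.]
1 0.032 [ 0.577 -0.104  0.084] [336.4 191.2] [216. 228.]
-1 0.013 [ 0.492 -0.088  0.065] [379.1 211.3] [323. 278.]
-1 0.032 [ 0.492 -0.088  0.084] [379.5 201.8] [324. 254.]
0 0.013 [ 0.535 -0.096  0.065] [357.4 205.8] [268. 264.]
0 0.032 [ 0.535 -0.096  0.084] [357.6 196.4] [269. 241.]
[[273.22498789 243.94362723]
 [271.29811824 335.06347079]
 [311.02109407 210.04294707]]
[ 0.54831283 -0.01588653  0.19441921] [ 0.5334232  -0.08717828  0.082     ] [ 0.58626605 -0.10283484  0.012     ]
[318.43288024 316.78716332]
[318.96743344 359.819275  ]
[421.31694579 330.11267703]
```

View pics/t4.png

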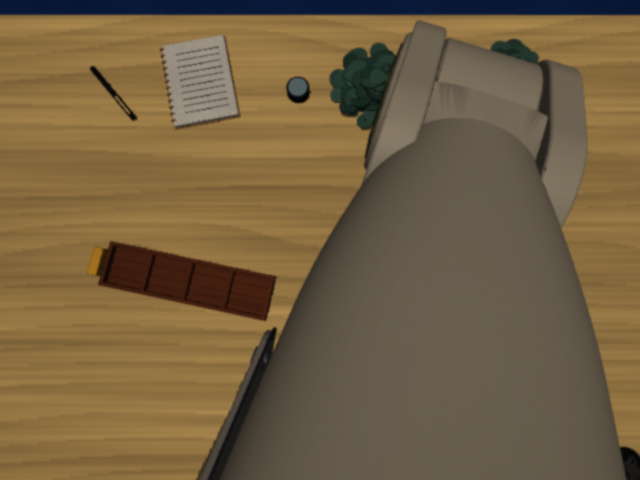

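Projected fingertips match the side view, and the jaws straddle the blue cap. Now a 3 mm nudge and a grip.

send_rows(
  steps=[
    {"offset": [0.003,-0.001,0.002],"yaw": 0,"fingers": 0.085},
    {"offset": [0,0,0],"yaw": 0,"fingers": 0.03},
    {"offset": [0,0,0],"yaw": 0,"fingers": 0.03},
    {"offset": [0,0,0],"yaw": 0,"fingers": 0.03},
    {"offset": [0,0,0],"yaw": 0,"fingers": 0.03},
  ],
  newtons=40,
)

```text
t: 4.75
ee_pos: [0.5332, -0.092, 0.0485]
tcp_rot: [-2.412, -2.013, 0.0]
wrist_force: [-0.5, -0.5, 2.8]
gripper_width: 0.482
```

send_rows(
  steps=[
    {"offset": [0,0,0],"yaw": 0,"fingers": 0.03},
    {"offset": [0,0,0],"yaw": 0,"fingers": 0.03},
  ],
)

```text
t: 4.95
ee_pos: [0.5332, -0.0921, 0.0485]
tcp_rot: [2.412, 2.013, -0.0]
wrist_force: [-1.1, 0.2, 4.6]
gripper_width: 0.48
```

```bash
python3 plan.py .532 -.093 .17 -10.4 5; python3 - <<'E'
from plan import *
f=grab_frame("wrist"); cv2.imwrite("pics/w5.png",f["image"])
E
```

```text
t 4.95 at [ 0.5332 -0.0921  0.0485] ang -10.32 tilt 0.01 grip 0.48 F [-1.1  0.2  4.6] q [-0.32  0.37 -0.34  0.86 -0.    1.43]
yaw/row 0.02
[-0.0002, -0.0002, -0.0243]
[-0.0002, -0.0002, -0.0243]
[-0.0002, -0.0002, -0.0243]
[-0.0002, -0.0002, -0.0243]
[-0.0002, -0.0002, -0.0243]
```

View pics/w5.png

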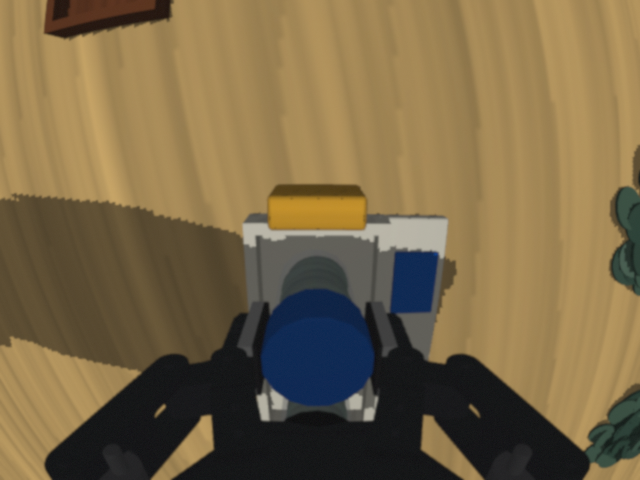

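The blue cap is held at an opening of about 41 mm, centred between the pads. Lifting.

send_rows(
  steps=[
    {"offset": [0,0,-0.012],"yaw": 0,"fingers": 0.03},
    {"offset": [0,0,-0.025],"yaw": 0,"fingers": 0.03},
    {"offset": [0,0,-0.03],"yaw": 0,"fingers": 0.03},
    {"offset": [0,0,-0.03],"yaw": 0,"fingers": 0.03},
    {"offset": [0,0,-0.025],"yaw": 0,"fingers": 0.03},
  ],
  newtons=40,
)

```text
t: 5.5
ee_pos: [0.5336, -0.0922, 0.1724]
tcp_rot: [2.411, 2.012, 0.001]
wrist_force: [0.1, 0.0, -1.6]
gripper_width: 0.479
```

```bash
python3 plan.py .4544 .1057 .17 -12 7; python3 - <<'E'
from plan import *
f=grab_frame("side"); cv2.imwrite("pics/s5.png",f["image"])
E
```

```text
t 5.5 at [ 0.5336 -0.0922  0.1724] ang -10.32 tilt 0.08 grip 0.479 F [ 0.1  0.  -1.6] q [-0.32  0.27 -0.16  1.14 -0.    1.43]
yaw/row 0.24
[0.0258, -0.0162, 0.0003]
[0.0257, -0.0163, 0.0003]
[0.0257, -0.0164, 0.0003]
[0.0256, -0.0165, 0.0003]
[0.0255, -0.0166, 0.0003]
[0.0254, -0.0167, 0.0003]
[0.0254, -0.0168, 0.0003]
```

View pics/s5.png

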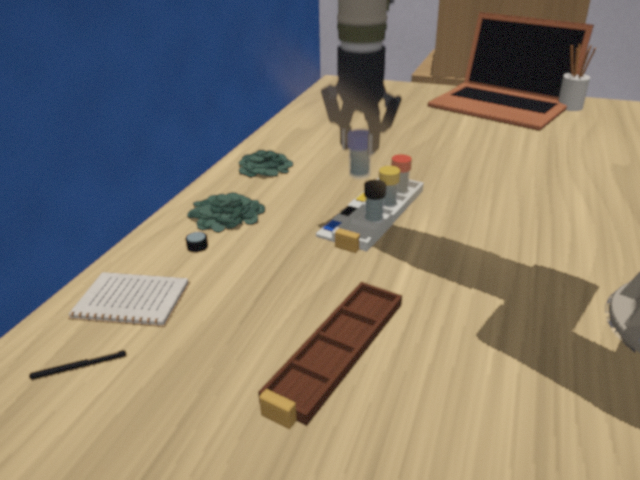

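The blue tube is lifted upright at (360,150). Next, carry it to tray compartment 4, the farthest from the tray's brass.

send_rows(
  steps=[
    {"offset": [0.012,-0.008,0],"yaw": 0.3,"fingers": 0.03},
    {"offset": [0.024,-0.015,0],"yaw": 0.3,"fingers": 0.03},
    {"offset": [0.026,-0.016,0],"yaw": 0.3,"fingers": 0.03},
    {"offset": [0.026,-0.017,0],"yaw": 0.3,"fingers": 0.03},
    {"offset": [0.026,-0.017,0],"yaw": 0.3,"fingers": 0.03},
  ],
)

```text
t: 6.05
ee_pos: [0.4813, 0.0354, 0.1688]
tcp_rot: [-2.437, -1.979, 0.003]
wrist_force: [-0.4, 0.6, -1.9]
gripper_width: 0.481
```

send_rows(
  steps=[
    {"offset": [0.026,-0.017,0],"yaw": 0.2,"fingers": 0.03},
    {"offset": [0.023,-0.015,0],"yaw": 0,"fingers": 0.03},
    {"offset": [0.016,-0.01,0],"yaw": 0,"fingers": 0.03},
    {"offset": [0,0,0],"yaw": 0,"fingers": 0.03},
    {"offset": [0,0,0],"yaw": 0,"fingers": 0.03},
  ],
)

```text
t: 6.55
ee_pos: [0.4547, 0.1065, 0.1694]
tcp_rot: [-2.44, -1.978, 0.002]
wrist_force: [0.4, -0.8, -0.9]
gripper_width: 0.483
```

```bash
python3 plan.py .4544 .1057 .07 -12 4; python3 - <<'E'
from plan import *
f=grab_frame("wrist"); cv2.imwrite("pics/w6.png",f["image"])
f=grab_frame("side"); cv2.imwrite("pics/s6.png",f["image"])
E
```

```text
t 6.55 at [0.4547 0.1065 0.1694] ang -11.94 tilt 0.09 grip 0.483 F [ 0.4 -0.8 -0.9] q [ 0.06  0.14 -0.34  1.1  -0.    1.84]
yaw/row 0.01
[-0.0002, 0.0, 0.0248]
[-0.0002, 0.0, 0.0248]
[-0.0002, 0.0, 0.0248]
[-0.0002, 0.0, 0.0248]
```

View pics/w6.png

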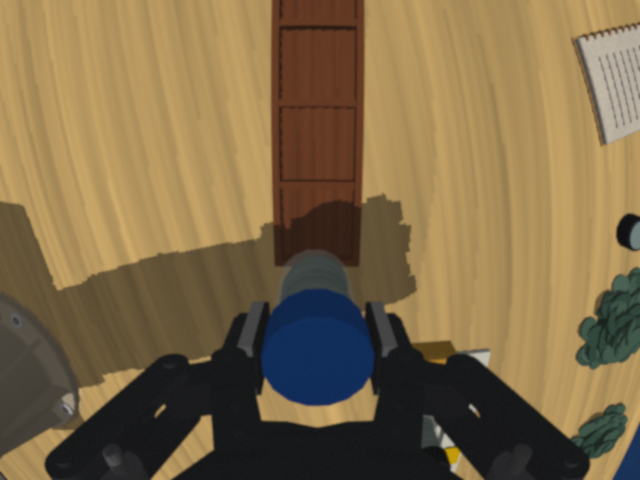

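View pics/s6.png

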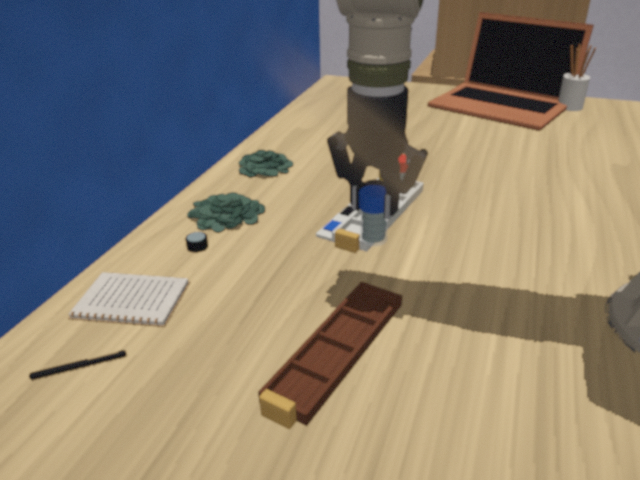

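```bash
python3 - <<'E'
from plan import *
f=grab_frame("wrist"); 
tray=[.475,.2025,-.21]
for u,l in(((275,265),[-.036,-.135,.02]),((358,264.5),[.036,-.135,.02]),((318,180.5),[0,-.066,.02]),((317,107),[0,0,.02]),((317,25.5),[0,.066,.02])):
    print(fray(f,u,.02).round(4),place(tray,np.array([l])).round(4))
E
```

```text
[0.4127 0.0789 0.02  ] [[0.4116 0.078  0.02  ]]
[0.4817 0.0647 0.02  ] [[0.4821 0.063  0.02  ]]
[0.4633 0.1415 0.02  ] [[0.4612 0.1379 0.02  ]]
[0.4747 0.1985 0.02  ] [[0.475  0.2025 0.02  ]]
[0.4885 0.263  0.02  ] [[0.4888 0.2671 0.02  ]]
```

The tray estimate agrees within about 4 mm. Lowering.

send_rows(
  steps=[
    {"offset": [0,0,0.02],"yaw": 0,"fingers": 0.03},
    {"offset": [0,0,0.03],"yaw": 0,"fingers": 0.03},
    {"offset": [0,0,0.03],"yaw": 0,"fingers": 0.03},
    {"offset": [0,0,0.02],"yaw": 0,"fingers": 0.03},
    {"offset": [0,0,0],"yaw": 0,"fingers": 0.03},
  ],
)

```text
t: 7.2
ee_pos: [0.4534, 0.1051, 0.0675]
tcp_rot: [-2.441, -1.972, 0.008]
wrist_force: [0.1, 0.0, -1.2]
gripper_width: 0.481
```

```bash
python3 plan.py .4544 .1057 .0495 -12 2; python3 - <<'E'
from plan import *
f=grab_frame("side"); cv2.imwrite("pics/s7.png",cv2.resize(f["image"][150:450,220:520],None,fx=2,fy=2))
E
```

```text
t 7.2 at [0.4534 0.1051 0.0675] ang -12.12 tilt 0.34 grip 0.481 F [ 0.1  0.  -1.2] q [ 0.06  0.23 -0.5   0.85 -0.    1.84]
yaw/row -0.06
[0.0004, 0.0005, 0.009]
[0.0004, 0.0005, 0.009]
```

View pics/s7.png

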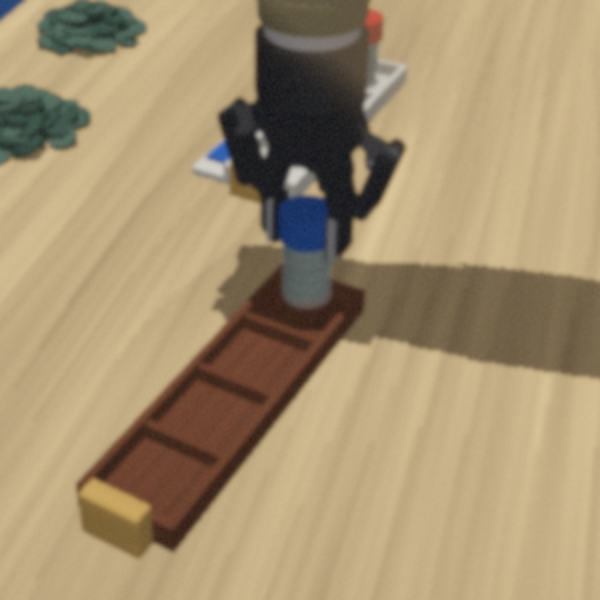

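The blue tube is over the far compartment. I'll lower the last 18 mm gently, then release.

send_rows(
  steps=[
    {"offset": [0,0,0.006],"yaw": 0,"fingers": 0.03},
    {"offset": [0,0,0.006],"yaw": 0,"fingers": 0.03},
    {"offset": [0,0,0.005],"yaw": 0,"fingers": 0.03},
    {"offset": [0,0,0.001],"yaw": 0,"fingers": 0.03},
    {"offset": [0,0,0],"yaw": 0,"fingers": 0.03},
  ],
)

```text
t: 7.75
ee_pos: [0.4557, 0.106, 0.0523]
tcp_rot: [-2.442, -1.977, 0.0]
wrist_force: [-0.8, -0.2, -0.6]
gripper_width: 0.478
```

```bash
python3 plan.py .4544 .1057 .0485 -12 1
```

```text
t 7.75 at [0.4557 0.106  0.0523] ang -12.02 tilt 0.01 grip 0.478 F [-0.8 -0.2 -0.6] q [ 0.06  0.25 -0.52  0.81 -0.    1.84]
yaw/row -0.02
[-0.0006, -0.0012, 0.0038]
```

send_rows(
  steps=[
    {"offset": [0,0,0.002],"yaw": 0,"fingers": 0.03},
    {"offset": [0,0,0.002],"yaw": 0,"fingers": 0.03},
    {"offset": [0,0,0],"yaw": 0,"fingers": 0.03},
    {"offset": [0,0,0],"yaw": 0,"fingers": 0.03},
  ],
)

```text
t: 8.15
ee_pos: [0.4561, 0.1061, 0.0485]
tcp_rot: [2.441, 1.976, 0.001]
wrist_force: [-1.2, -0.5, 0.9]
gripper_width: 0.479
```

send_rows(
  steps=[
    {"offset": [0,0,0],"yaw": 0,"fingers": 0.05},
    {"offset": [0,0,0],"yaw": 0,"fingers": 0.07},
    {"offset": [0,0,0],"yaw": 0,"fingers": 0.085},
    {"offset": [0,0,0],"yaw": 0,"fingers": 0.085},
    {"offset": [0,0,0],"yaw": 0,"fingers": 0.085},
  ],
)

```text
t: 8.65
ee_pos: [0.4558, 0.106, 0.0483]
tcp_rot: [2.442, 1.977, -0.0]
wrist_force: [-0.2, 0.4, -0.0]
gripper_width: 0.993
```

send_rows(
  steps=[
    {"offset": [0,0,-0.015],"yaw": 0,"fingers": 0.085},
    {"offset": [0,0,-0.025],"yaw": 0,"fingers": 0.085},
    {"offset": [0,0,-0.03],"yaw": 0,"fingers": 0.085},
    {"offset": [0,0,-0.03],"yaw": 0,"fingers": 0.085},
    {"offset": [0,0,-0.02],"yaw": 0,"fingers": 0.085},
  ],
)

```text
t: 9.15
ee_pos: [0.4565, 0.1061, 0.1704]
tcp_rot: [2.441, 1.976, 0.003]
wrist_force: [0.5, 0.6, -0.2]
gripper_width: 0.995
```

```bash
python3 plan.py .521 -.157 .17 -10.4 8; python3 - <<'E'
from plan import *
f=grab_frame("side"); cv2.imwrite("pics/s8.png",cv2.resize(f["image"][150:450,220:520],None,fx=2,fy=2))
E
```

```text
t 9.15 at [0.4565 0.1061 0.1704] ang -12.02 tilt 0.13 grip 0.995 F [ 0.5  0.6 -0.2] q [ 0.06  0.14 -0.33  1.1  -0.    1.84]
yaw/row -0.2
[-0.0305, 0.0147, 0.0001]
[-0.0305, 0.0146, 0.0001]
[-0.0306, 0.0145, 0.0001]
[-0.0306, 0.0144, 0.0001]
[-0.0307, 0.0143, 0.0001]
[-0.0307, 0.0142, 0.0001]
[-0.0308, 0.0141, 0.0001]
[-0.0308, 0.014, 0.0001]
```

View pics/s8.png

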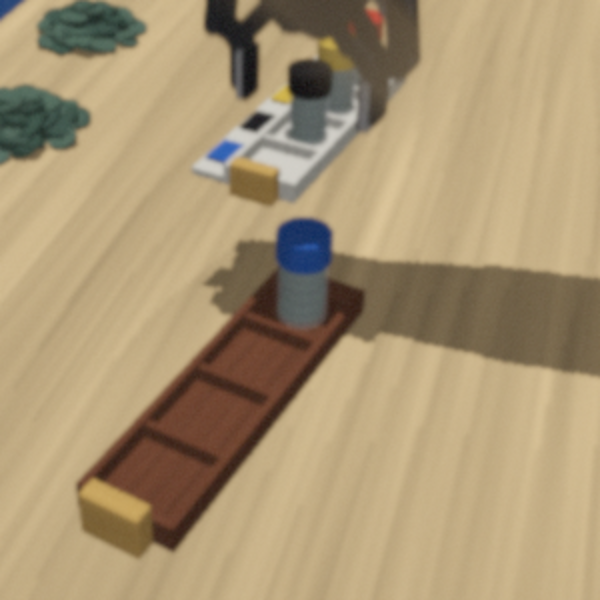

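Blue stands upright in the far compartment (crop 303,275). Black is next.

send_rows(
  steps=[
    {"offset": [-0.021,0.01,0],"yaw": -0.3,"fingers": 0.085},
    {"offset": [-0.035,0.017,0],"yaw": -0.3,"fingers": 0.085},
    {"offset": [-0.042,0.02,0],"yaw": -0.3,"fingers": 0.085},
    {"offset": [-0.042,0.02,0],"yaw": -0.3,"fingers": 0.085},
    {"offset": [-0.042,0.019,0],"yaw": -0.4,"fingers": 0.085},
  ],
)

```text
t: 9.7
ee_pos: [0.5044, -0.091, 0.168]
tcp_rot: [2.413, 2.011, 0.0]
wrist_force: [0.8, 0.4, -0.6]
gripper_width: 0.993
```

send_rows(
  steps=[
    {"offset": [-0.035,0.016,0],"yaw": 0,"fingers": 0.085},
    {"offset": [-0.022,0.01,0],"yaw": 0,"fingers": 0.085},
    {"offset": [-0.006,0.003,0],"yaw": 0,"fingers": 0.085},
    {"offset": [0,0,0],"yaw": 0,"fingers": 0.085},
    {"offset": [0,0,0],"yaw": 0,"fingers": 0.085},
  ],
)

```text
t: 10.2
ee_pos: [0.5208, -0.1555, 0.1679]
tcp_rot: [-2.412, -2.01, 0.0]
wrist_force: [-0.2, 0.2, -0.3]
gripper_width: 0.997
```

```bash
python3 plan.py .521 -.157 .10 -10.4 3
```

```text
t 10.2 at [ 0.5208 -0.1555  0.1679] ang -10.39 tilt 0.08 grip 0.997 F [-0.2  0.2 -0.3] q [-0.44  0.28 -0.16  1.14  0.    1.31]
yaw/row 0.0
[-0.0005, 0.0002, 0.0226]
[-0.0005, 0.0002, 0.0226]
[-0.0005, 0.0002, 0.0226]
```

send_rows(
  steps=[
    {"offset": [-0.001,0,0.02],"yaw": 0,"fingers": 0.085},
    {"offset": [0,0,0.03],"yaw": 0,"fingers": 0.085},
    {"offset": [0,0,0.018],"yaw": 0,"fingers": 0.085},
    {"offset": [0,0,0],"yaw": 0,"fingers": 0.085},
  ],
)

```text
t: 10.6
ee_pos: [0.5188, -0.1549, 0.0978]
tcp_rot: [-2.408, -2.01, 0.004]
wrist_force: [-0.6, -0.4, -0.7]
gripper_width: 0.993
```

```bash
python3 plan.py .521 -.157 .0485 -10.4 3;  python3 - <<'E'
from plan import *
f=grab_frame("wrist"); cv2.imwrite("pics/w9.png",f["image"])
E
```

```text
t 10.6 at [ 0.5188 -0.1549  0.0978] ang -10.3 tilt 0.33 grip 0.993 F [-0.6 -0.4 -0.7] q [-0.44  0.33 -0.27  0.98  0.    1.31]
yaw/row 0.03
[-0.0006, 0.0009, 0.0164]
[-0.0006, 0.0009, 0.0164]
[-0.0006, 0.0009, 0.0164]
```

View pics/w9.png

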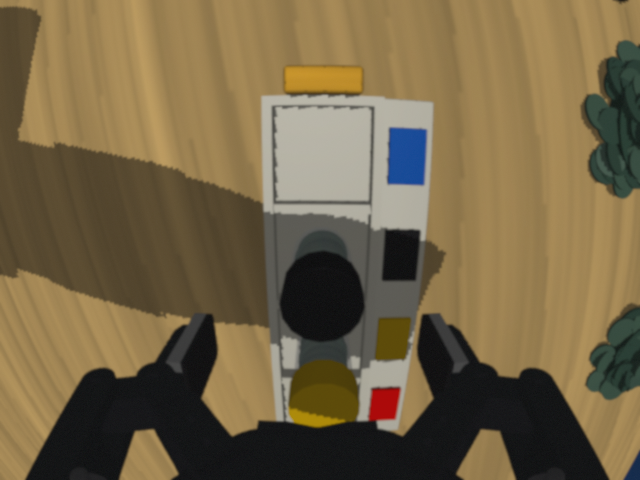

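The black cap is at (322,296), the same relative place as blue was. Descend and grip.

send_rows(
  steps=[
    {"offset": [-0.001,0.001,0.016],"yaw": 0,"fingers": 0.085},
    {"offset": [-0.001,0.001,0.017],"yaw": 0,"fingers": 0.085},
    {"offset": [0,0,0.016],"yaw": 0,"fingers": 0.085},
    {"offset": [0,0,0],"yaw": 0,"fingers": 0.085},
    {"offset": [0,0,0],"yaw": 0,"fingers": 0.085},
  ],
)

```text
t: 11.15
ee_pos: [0.5234, -0.1596, 0.0526]
tcp_rot: [2.412, 2.011, 0.001]
wrist_force: [-1.2, -0.5, 1.4]
gripper_width: 0.993
```

send_rows(
  steps=[
    {"offset": [0,0,0],"yaw": 0,"fingers": 0.03},
    {"offset": [0,0,0],"yaw": 0,"fingers": 0.03},
    {"offset": [0,0,0],"yaw": 0,"fingers": 0.03},
    {"offset": [0,0,0],"yaw": 0,"fingers": 0.03},
    {"offset": [0,0,0],"yaw": 0,"fingers": 0.03},
  ],
  newtons=40,
)

```text
t: 11.65
ee_pos: [0.5231, -0.1601, 0.0522]
tcp_rot: [2.413, 2.01, 0.0]
wrist_force: [-1.7, 0.4, 5.8]
gripper_width: 0.482
```

```bash
python3 plan.py .521 -.157 .17 -10.4 5;  python3 - <<'E'
from plan import *
f=grab_frame("wrist"); cv2.imwrite("pics/w10.png",f["image"])
E
```

```text
t 11.65 at [ 0.5231 -0.1601  0.0522] ang -10.43 tilt 0.06 grip 0.482 F [-1.7  0.4  5.8] q [-0.44  0.38 -0.32  0.87 -0.    1.31]
yaw/row -0.01
[0.0005, -0.0005, -0.0236]
[0.0005, -0.0005, -0.0236]
[0.0005, -0.0005, -0.0236]
[0.0005, -0.0005, -0.0236]
[0.0005, -0.0005, -0.0236]
```

View pics/w10.png

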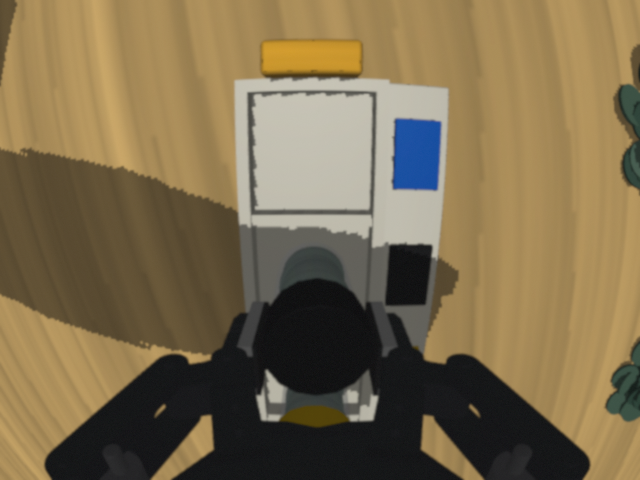

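Held at about 41 mm, roughly 3 mm off the pad centre, which is fine. The gripped height is z=0.0522. Lifting.

send_rows(
  steps=[
    {"offset": [0,0,-0.012],"yaw": 0,"fingers": 0.03},
    {"offset": [0,0,-0.025],"yaw": 0,"fingers": 0.03},
    {"offset": [0,0,-0.03],"yaw": 0,"fingers": 0.03},
    {"offset": [0,0,-0.03],"yaw": 0,"fingers": 0.03},
    {"offset": [0,0,-0.022],"yaw": 0,"fingers": 0.03},
  ],
)

```text
t: 12.2
ee_pos: [0.5232, -0.16, 0.1728]
tcp_rot: [2.413, 2.009, 0.001]
wrist_force: [-0.1, -0.2, -2.4]
gripper_width: 0.482
```

```bash
python3 plan.py .4685 .167 .17 -12 10
```

```text
t 12.2 at [ 0.5232 -0.16    0.1728] ang -10.43 tilt 0.1 grip 0.482 F [-0.1 -0.2 -2.4] q [-0.44  0.28 -0.14  1.15 -0.    1.31]
yaw/row 0.16
[0.0312, -0.0113, 0.0002]
[0.0311, -0.0114, 0.0002]
[0.0311, -0.0115, 0.0002]
[0.0311, -0.0116, 0.0002]
[0.031, -0.0116, 0.0002]
[0.031, -0.0117, 0.0002]
[0.031, -0.0118, 0.0002]
[0.0309, -0.0119, 0.0002]
[0.0309, -0.012, 0.0002]
[0.0309, -0.0121, 0.0002]
```

send_rows(
  steps=[
    {"offset": [0.018,-0.007,0],"yaw": 0.3,"fingers": 0.03},
    {"offset": [0.032,-0.012,0],"yaw": 0.3,"fingers": 0.03},
    {"offset": [0.036,-0.013,0],"yaw": 0.3,"fingers": 0.03},
    {"offset": [0.036,-0.013,0],"yaw": 0.3,"fingers": 0.03},
    {"offset": [0.036,-0.013,0],"yaw": 0.4,"fingers": 0.03},
  ],
)

```text
t: 12.7
ee_pos: [0.4958, 0.0076, 0.1708]
tcp_rot: [2.443, 1.975, 0.0]
wrist_force: [1.1, -0.2, -1.7]
gripper_width: 0.479
```

send_rows(
  steps=[
    {"offset": [0.036,-0.014,0],"yaw": 0,"fingers": 0.03},
    {"offset": [0.036,-0.014,0],"yaw": 0,"fingers": 0.03},
    {"offset": [0.036,-0.014,0],"yaw": 0,"fingers": 0.03},
    {"offset": [0.03,-0.012,0],"yaw": 0,"fingers": 0.03},
    {"offset": [0.014,-0.005,0],"yaw": 0,"fingers": 0.03},
  ],
)

```text
t: 13.2
ee_pos: [0.4692, 0.1698, 0.1708]
tcp_rot: [-2.439, -1.98, -0.0]
wrist_force: [0.3, -0.4, -1.1]
gripper_width: 0.481
```

send_rows(
  steps=[
    {"offset": [0,0,0],"yaw": 0,"fingers": 0.03},
    {"offset": [0,0,0],"yaw": 0,"fingers": 0.03},
  ],
)

```text
t: 13.4
ee_pos: [0.4701, 0.1673, 0.1705]
tcp_rot: [2.441, 1.977, -0.0]
wrist_force: [0.7, 0.2, -2.5]
gripper_width: 0.482
```

```bash
python3 plan.py .4685 .167 .07 -12 4;  python3 - <<'E'
from plan import *
f=grab_frame("wrist"); cv2.imwrite("pics/w11.png",f["image"])
E
```

```text
t 13.4 at [0.4701 0.1673 0.1705] ang -11.97 tilt 0.03 grip 0.482 F [ 0.7  0.2 -2.5] q [ 0.18  0.2  -0.26  1.11 -0.    1.96]
yaw/row 0.01
[-0.0001, -0.0004, 0.0251]
[-0.0001, -0.0004, 0.0251]
[-0.0001, -0.0004, 0.0251]
[-0.0001, -0.0004, 0.0251]
```

View pics/w11.png

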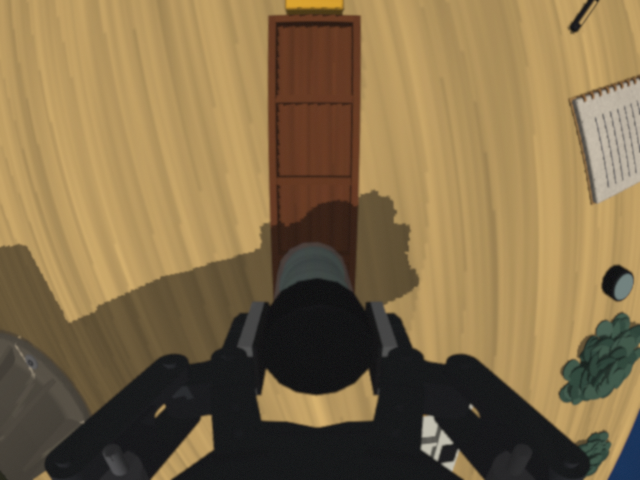

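send_rows(
  steps=[
    {"offset": [0,-0.001,0.02],"yaw": 0,"fingers": 0.03},
    {"offset": [0,0,0.03],"yaw": 0,"fingers": 0.03},
    {"offset": [0,0,0.03],"yaw": 0,"fingers": 0.03},
    {"offset": [0,0,0.02],"yaw": 0,"fingers": 0.03},
    {"offset": [0,0,0],"yaw": 0,"fingers": 0.03},
  ],
)

```text
t: 13.95
ee_pos: [0.467, 0.1658, 0.0676]
tcp_rot: [-2.442, -1.972, 0.009]
wrist_force: [-0.8, 0.4, -2.6]
gripper_width: 0.477
```

send_rows(
  steps=[
    {"offset": [0,0,0.005],"yaw": 0,"fingers": 0.03},
    {"offset": [0,0,0.004],"yaw": 0,"fingers": 0.03},
    {"offset": [0,0,0.001],"yaw": 0,"fingers": 0.03},
    {"offset": [0,0,0],"yaw": 0,"fingers": 0.03},
    {"offset": [0,0,0],"yaw": 0,"fingers": 0.03},
  ],
)

```text
t: 14.45
ee_pos: [0.4697, 0.1676, 0.0608]
tcp_rot: [2.441, 1.976, 0.001]
wrist_force: [-0.2, -0.3, -2.6]
gripper_width: 0.483
```

```bash
python3 plan.py .4685 .167 .0525 -12 2;  python3 - <<'E'
from plan import *
f=grab_frame("side"); cv2.imwrite("pics/s12.png",cv2.resize(f["image"][150:450,220:520],None,fx=2,fy=2))
E
```

```text
t 14.45 at [0.4697 0.1676 0.0608] ang -12.02 tilt 0.06 grip 0.483 F [-0.2 -0.3 -2.6] q [ 0.18  0.29 -0.43  0.85 -0.    1.96]
yaw/row -0.01
[-0.0004, -0.0005, 0.0042]
[-0.0004, -0.0005, 0.0042]
```

View pics/s12.png

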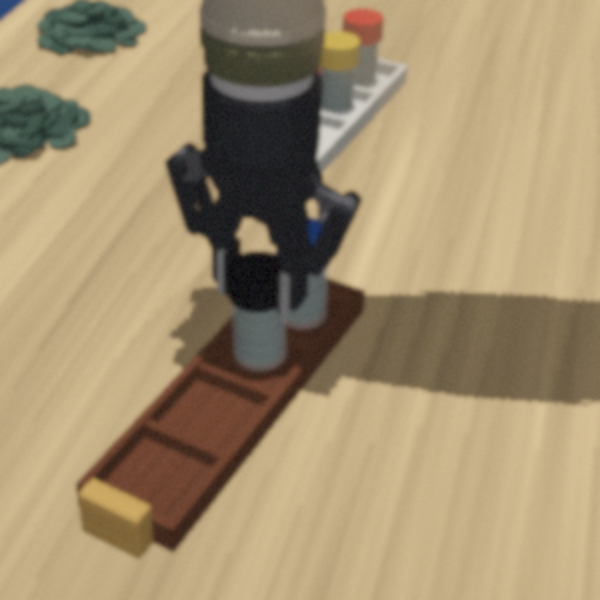

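send_rows(
  steps=[
    {"offset": [0,0,0.004],"yaw": 0,"fingers": 0.03},
    {"offset": [0,0,0.003],"yaw": 0,"fingers": 0.03},
    {"offset": [0,0,0.001],"yaw": 0,"fingers": 0.03},
    {"offset": [0,0,0],"yaw": 0,"fingers": 0.03},
    {"offset": [0,0,0],"yaw": 0,"fingers": 0.03},
  ],
)

```text
t: 15.0
ee_pos: [0.4692, 0.1676, 0.0524]
tcp_rot: [-2.442, -1.977, 0.0]
wrist_force: [-0.5, 0.7, 0.7]
gripper_width: 0.48
```

The tube weight has come off (Fz went from -2.6 to +0.7), so it is on the floor. Release.

send_rows(
  steps=[
    {"offset": [0,0,0],"yaw": 0,"fingers": 0.05},
    {"offset": [0,0,0],"yaw": 0,"fingers": 0.07},
    {"offset": [0,0,0],"yaw": 0,"fingers": 0.085},
    {"offset": [0,0,0],"yaw": 0,"fingers": 0.085},
    {"offset": [0,0,0],"yaw": 0,"fingers": 0.085},
  ],
)

```text
t: 15.5
ee_pos: [0.4694, 0.1675, 0.0523]
tcp_rot: [2.442, 1.976, 0.0]
wrist_force: [0.5, -0.5, 0.2]
gripper_width: 0.996
```

send_rows(
  steps=[
    {"offset": [0,0,-0.015],"yaw": 0,"fingers": 0.085},
    {"offset": [0,0,-0.025],"yaw": 0,"fingers": 0.085},
    {"offset": [0,0,-0.03],"yaw": 0,"fingers": 0.085},
    {"offset": [0,0,-0.03],"yaw": 0,"fingers": 0.085},
    {"offset": [0,0,-0.018],"yaw": 0,"fingers": 0.085},
  ],
)

```text
t: 16.0
ee_pos: [0.4702, 0.1677, 0.1727]
tcp_rot: [2.441, 1.976, 0.004]
wrist_force: [0.3, -0.8, -0.1]
gripper_width: 0.994
```

```bash
python3 plan.py .509 -.222 .17 -10.4 10;  python3 - <<'E'
from plan import *
f=grab_frame("side"); cv2.imwrite("pics/s13.png",cv2.resize(f["image"][150:450,220:520],None,fx=2,fy=2))
E
```

```text
t 16.0 at [0.4702 0.1677 0.1727] ang -12.02 tilt 0.17 grip 0.994 F [ 0.3 -0.8 -0.1] q [ 0.18  0.19 -0.26  1.12 -0.    1.96]
yaw/row -0.16
[-0.0373, 0.0119, 0.0003]
[-0.0373, 0.0118, 0.0003]
[-0.0374, 0.0117, 0.0003]
[-0.0374, 0.0116, 0.0003]
[-0.0374, 0.0115, 0.0003]
[-0.0375, 0.0114, 0.0003]
[-0.0375, 0.0113, 0.0003]
[-0.0375, 0.0112, 0.0003]
[-0.0376, 0.0111, 0.0003]
[-0.0376, 0.011, 0.0003]
```

View pics/s13.png

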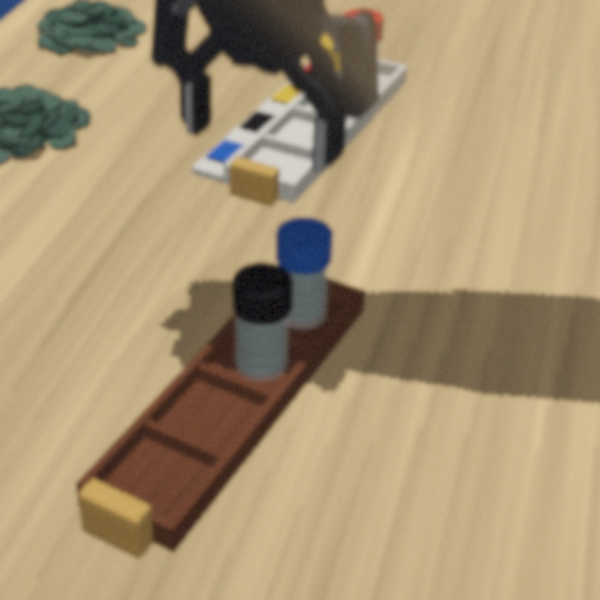

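Blue and black are standing in compartments 4 and 3. Yellow is next.

send_rows(
  steps=[
    {"offset": [-0.02,0.006,0],"yaw": -0.4,"fingers": 0.085},
    {"offset": [-0.036,0.011,0],"yaw": -0.4,"fingers": 0.085},
    {"offset": [-0.042,0.013,0],"yaw": -0.4,"fingers": 0.085},
    {"offset": [-0.042,0.013,0],"yaw": -0.4,"fingers": 0.085},
    {"offset": [-0.042,0.013,0],"yaw": 0,"fingers": 0.085},
  ],
)

```text
t: 16.55
ee_pos: [0.4889, -0.0233, 0.1698]
tcp_rot: [-2.413, -2.011, 0.0]
wrist_force: [0.3, 0.1, 0.2]
gripper_width: 0.994
```

send_rows(
  steps=[
    {"offset": [-0.042,0.013,0],"yaw": 0,"fingers": 0.085},
    {"offset": [-0.042,0.013,0],"yaw": 0,"fingers": 0.085},
    {"offset": [-0.042,0.013,0],"yaw": 0,"fingers": 0.085},
    {"offset": [-0.036,0.011,0],"yaw": 0,"fingers": 0.085},
    {"offset": [-0.022,0.006,0],"yaw": 0,"fingers": 0.085},
  ],
)

```text
t: 17.05
ee_pos: [0.511, -0.2159, 0.1695]
tcp_rot: [2.416, 2.007, -0.001]
wrist_force: [-0.2, 0.3, 0.2]
gripper_width: 0.993
```

send_rows(
  steps=[
    {"offset": [-0.008,0.002,0],"yaw": 0,"fingers": 0.085},
    {"offset": [0,0,0],"yaw": 0,"fingers": 0.085},
    {"offset": [0,0,0],"yaw": 0,"fingers": 0.085},
  ],
)

```text
t: 17.35
ee_pos: [0.5111, -0.2201, 0.1699]
tcp_rot: [-2.413, -2.01, 0.0]
wrist_force: [0.2, 0.7, -0.1]
gripper_width: 0.996
```

```bash
python3 plan.py .509 -.222 .10 -10.4 3
```

```text
t 17.35 at [ 0.5111 -0.2201  0.1699] ang -10.39 tilt 0.07 grip 0.996 F [ 0.2  0.7 -0.1] q [-0.55  0.3  -0.12  1.15  0.    1.2 ]
yaw/row 0.0
[-0.0008, -0.0006, 0.0233]
[-0.0008, -0.0006, 0.0233]
[-0.0008, -0.0006, 0.0233]
```

send_rows(
  steps=[
    {"offset": [0,-0.001,0.022],"yaw": 0,"fingers": 0.085},
    {"offset": [0,0,0.03],"yaw": 0,"fingers": 0.085},
    {"offset": [0,0,0.018],"yaw": 0,"fingers": 0.085},
    {"offset": [0,0,0],"yaw": 0,"fingers": 0.085},
    {"offset": [0,0,0],"yaw": 0,"fingers": 0.085},
  ],
)

```text
t: 17.85
ee_pos: [0.5105, -0.2197, 0.1007]
tcp_rot: [-2.412, -2.012, 0.0]
wrist_force: [0.4, -0.4, 0.5]
gripper_width: 0.996
```

```bash
python3 plan.py .509 -.222 .0485 -10.4 3;  python3 - <<'E'
from plan import *
f=grab_frame("wrist"); cv2.imwrite("pics/w14.png",f["image"])
E
```

```text
t 17.85 at [ 0.5105 -0.2197  0.1007] ang -10.33 tilt 0.03 grip 0.996 F [ 0.4 -0.4  0.5] q [-0.55  0.35 -0.23  0.99  0.    1.2 ]
yaw/row 0.02
[-0.0008, -0.0004, 0.0174]
[-0.0008, -0.0004, 0.0174]
[-0.0008, -0.0004, 0.0174]
```

View pics/w14.png

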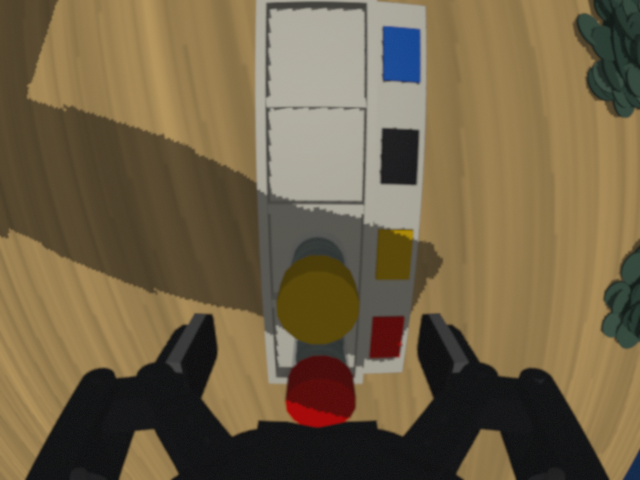

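The yellow cap is at (317,299), between the fingers. Descend and grip.

send_rows(
  steps=[
    {"offset": [-0.001,0,0.017],"yaw": 0,"fingers": 0.085},
    {"offset": [-0.001,0,0.018],"yaw": 0,"fingers": 0.085},
    {"offset": [-0.001,0,0.017],"yaw": 0,"fingers": 0.085},
    {"offset": [0,0,0],"yaw": 0,"fingers": 0.085},
    {"offset": [0,0,0],"yaw": 0,"fingers": 0.085},
  ],
)

```text
t: 18.4
ee_pos: [0.5106, -0.2241, 0.0495]
tcp_rot: [2.413, 2.01, 0.001]
wrist_force: [-0.6, -0.3, 0.3]
gripper_width: 0.998
```

send_rows(
  steps=[
    {"offset": [0,0,0],"yaw": 0,"fingers": 0.03},
    {"offset": [0,0,0],"yaw": 0,"fingers": 0.03},
    {"offset": [0,0,0],"yaw": 0,"fingers": 0.03},
    {"offset": [0,0,0],"yaw": 0,"fingers": 0.03},
    {"offset": [0,0,0],"yaw": 0,"fingers": 0.03},
  ],
  newtons=40,
)

```text
t: 18.9
ee_pos: [0.5105, -0.2243, 0.0493]
tcp_rot: [2.413, 2.009, 0.001]
wrist_force: [-1.3, 0.5, 6.6]
gripper_width: 0.477
```

```bash
python3 plan.py .509 -.222 .17 -10.4 5;  python3 - <<'E'
from plan import *
f=grab_frame("wrist"); cv2.imwrite("pics/w15.png",f["image"])
E
```

```text
t 18.9 at [ 0.5105 -0.2243  0.0493] ang -10.42 tilt 0.09 grip 0.477 F [-1.3  0.5  6.6] q [-0.56  0.4  -0.3   0.87 -0.    1.19]
yaw/row -0.0
[0.0004, -0.0003, -0.0241]
[0.0004, -0.0003, -0.0241]
[0.0004, -0.0003, -0.0241]
[0.0004, -0.0003, -0.0241]
[0.0004, -0.0003, -0.0241]
```

View pics/w15.png

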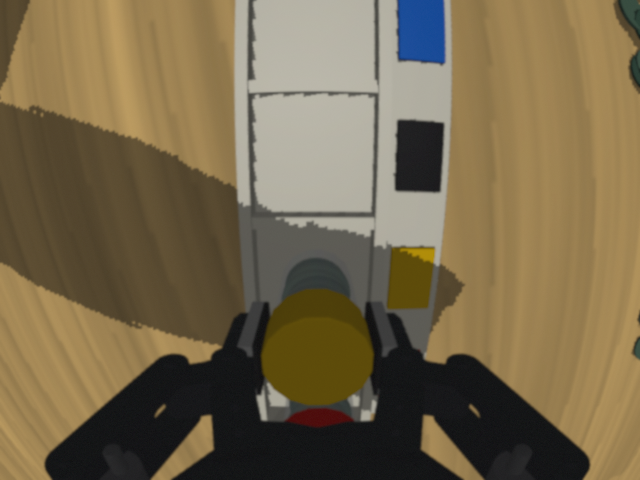

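Yellow is held and centred, with z=0.0493 at the grip. Lift and carry to compartment 2.

send_rows(
  steps=[
    {"offset": [0,0,-0.012],"yaw": 0,"fingers": 0.03},
    {"offset": [0,0,-0.025],"yaw": 0,"fingers": 0.03},
    {"offset": [0,0,-0.03],"yaw": 0,"fingers": 0.03},
    {"offset": [0,0,-0.03],"yaw": 0,"fingers": 0.03},
    {"offset": [0,0,-0.024],"yaw": 0,"fingers": 0.03},
  ],
)

```text
t: 19.45
ee_pos: [0.5101, -0.224, 0.1715]
tcp_rot: [2.413, 2.01, 0.001]
wrist_force: [0.4, 0.3, -1.6]
gripper_width: 0.479
```

```bash
python3 plan.py .4819 .234 .17 -12 12
```

```text
t 19.45 at [ 0.5101 -0.224   0.1715] ang -10.42 tilt 0.06 grip 0.479 F [ 0.4  0.3 -1.6] q [-0.56  0.3  -0.12  1.15  0.    1.19]
yaw/row 0.13
[0.0371, -0.0092, 0.0001]
[0.0371, -0.0093, 0.0001]
[0.0371, -0.0094, 0.0001]
[0.037, -0.0095, 0.0001]
[0.037, -0.0096, 0.0001]
[0.037, -0.0096, 0.0001]
[0.037, -0.0097, 0.0001]
[0.037, -0.0098, 0.0001]
[0.0369, -0.0099, 0.0001]
[0.0369, -0.01, 0.0001]
[0.0369, -0.0101, 0.0001]
[0.0369, -0.0101, 0.0001]
```

send_rows(
  steps=[
    {"offset": [0.02,-0.005,0],"yaw": 0.4,"fingers": 0.03},
    {"offset": [0.034,-0.009,0],"yaw": 0.4,"fingers": 0.03},
    {"offset": [0.038,-0.01,0],"yaw": 0.4,"fingers": 0.03},
    {"offset": [0.038,-0.01,0],"yaw": 0.4,"fingers": 0.03},
    {"offset": [0.038,-0.01,0],"yaw": 0,"fingers": 0.03},
  ],
)

```text
t: 19.95
ee_pos: [0.4993, -0.0492, 0.1698]
tcp_rot: [2.443, 1.976, 0.0]
wrist_force: [0.3, 0.3, -0.9]
gripper_width: 0.481
```

send_rows(
  steps=[
    {"offset": [0.038,-0.01,0],"yaw": 0,"fingers": 0.03},
    {"offset": [0.038,-0.01,0],"yaw": 0,"fingers": 0.03},
    {"offset": [0.038,-0.01,0],"yaw": 0,"fingers": 0.03},
    {"offset": [0.038,-0.01,0],"yaw": 0,"fingers": 0.03},
    {"offset": [0.038,-0.01,0],"yaw": 0,"fingers": 0.03},
  ],
)

```text
t: 20.45
ee_pos: [0.49, 0.1472, 0.1698]
tcp_rot: [2.442, 1.976, 0.0]
wrist_force: [0.5, -0.3, -1.5]
gripper_width: 0.482
```

send_rows(
  steps=[
    {"offset": [0.038,-0.01,0],"yaw": 0,"fingers": 0.03},
    {"offset": [0.032,-0.008,0],"yaw": 0,"fingers": 0.03},
    {"offset": [0.016,-0.004,0],"yaw": 0,"fingers": 0.03},
    {"offset": [0,0,0],"yaw": 0,"fingers": 0.03},
    {"offset": [0,0,0],"yaw": 0,"fingers": 0.03},
  ],
)

```text
t: 20.95
ee_pos: [0.4865, 0.2343, 0.1694]
tcp_rot: [2.441, 1.978, -0.001]
wrist_force: [-0.4, -0.5, -0.9]
gripper_width: 0.482
```

```bash
python3 plan.py .4819 .234 .07 -12 4;  python3 - <<'E'
from plan import *
f=grab_frame("wrist"); cv2.imwrite("pics/w16.png",f["image"])
E
```

```text
t 20.95 at [0.4865 0.2343 0.1694] ang -11.97 tilt 0.05 grip 0.482 F [-0.4 -0.5 -0.9] q [ 0.3   0.27 -0.16  1.14 -0.    2.08]
yaw/row 0.01
[-0.0003, -0.0011, 0.0248]
[-0.0003, -0.0011, 0.0248]
[-0.0003, -0.0011, 0.0248]
[-0.0003, -0.0011, 0.0248]
```

View pics/w16.png

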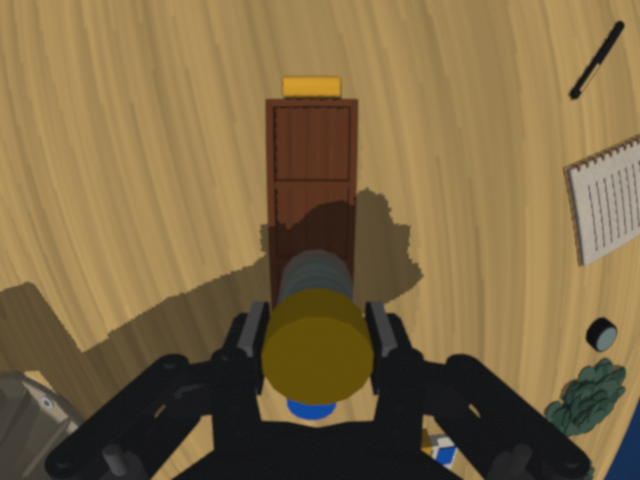

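send_rows(
  steps=[
    {"offset": [0,-0.004,0.02],"yaw": 0,"fingers": 0.03},
    {"offset": [0,0,0.03],"yaw": 0,"fingers": 0.03},
    {"offset": [0,0,0.03],"yaw": 0,"fingers": 0.03},
    {"offset": [0,0,0.02],"yaw": 0,"fingers": 0.03},
    {"offset": [0,0,0],"yaw": 0,"fingers": 0.03},
  ],
)

```text
t: 21.5
ee_pos: [0.4806, 0.233, 0.0666]
tcp_rot: [-2.442, -1.973, 0.009]
wrist_force: [-0.9, -0.3, -1.6]
gripper_width: 0.478
```

send_rows(
  steps=[
    {"offset": [0,0,0.005],"yaw": 0,"fingers": 0.03},
    {"offset": [0,0,0.004],"yaw": 0,"fingers": 0.03},
    {"offset": [0,0,0.001],"yaw": 0,"fingers": 0.03},
    {"offset": [0,0,0],"yaw": 0,"fingers": 0.03},
    {"offset": [0,0,0],"yaw": 0,"fingers": 0.03},
  ],
)

```text
t: 22.0
ee_pos: [0.4834, 0.2353, 0.0599]
tcp_rot: [2.441, 1.976, 0.001]
wrist_force: [-0.4, -0.2, -1.7]
gripper_width: 0.475
```

```bash
python3 plan.py .4819 .234 .0495 -12 2;  python3 - <<'E'
from plan import *
f=grab_frame("side"); cv2.imwrite("pics/s17.png",cv2.resize(f["image"][150:450,220:520],None,fx=2,fy=2))
E
```

```text
t 22.0 at [0.4834 0.2353 0.0599] ang -12.02 tilt 0.06 grip 0.475 F [-0.4 -0.2 -1.7] q [ 0.3   0.36 -0.34  0.88 -0.    2.08]
yaw/row -0.01
[-0.0008, -0.0006, 0.0052]
[-0.0008, -0.0006, 0.0052]
```

View pics/s17.png

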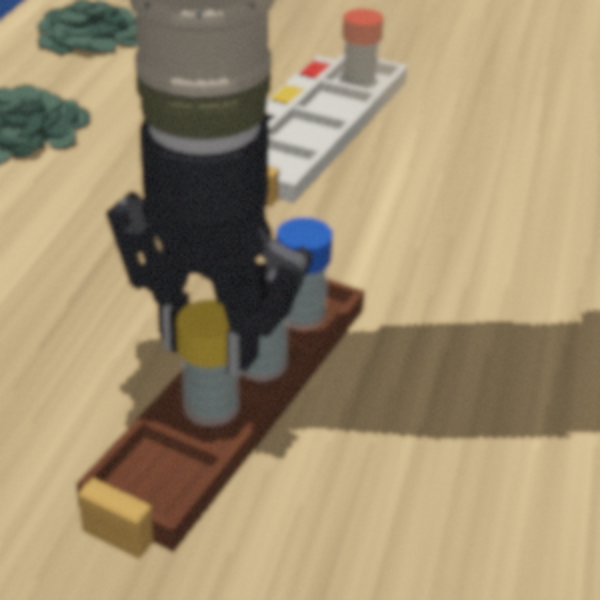

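send_rows(
  steps=[
    {"offset": [-0.001,0,0.005],"yaw": 0,"fingers": 0.03},
    {"offset": [0,0,0.004],"yaw": 0,"fingers": 0.03},
    {"offset": [0,0,0.001],"yaw": 0,"fingers": 0.03},
    {"offset": [0,0,0],"yaw": 0,"fingers": 0.03},
    {"offset": [0,0,0],"yaw": 0,"fingers": 0.03},
  ],
)

```text
t: 22.55
ee_pos: [0.4826, 0.2342, 0.0494]
tcp_rot: [-2.442, -1.977, 0.0]
wrist_force: [-1.0, 0.3, 1.9]
gripper_width: 0.479
```

Floor contact: Fz went from -1.7 to +1.9. Release.

send_rows(
  steps=[
    {"offset": [0,0,0],"yaw": 0,"fingers": 0.05},
    {"offset": [0,0,0],"yaw": 0,"fingers": 0.07},
    {"offset": [0,0,0],"yaw": 0,"fingers": 0.085},
    {"offset": [0,0,0],"yaw": 0,"fingers": 0.085},
    {"offset": [0,0,0],"yaw": 0,"fingers": 0.085},
  ],
)

```text
t: 23.05
ee_pos: [0.4827, 0.2342, 0.0492]
tcp_rot: [2.442, 1.977, -0.0]
wrist_force: [0.1, 0.3, -0.4]
gripper_width: 0.996
```

send_rows(
  steps=[
    {"offset": [0,0,-0.015],"yaw": 0,"fingers": 0.085},
    {"offset": [0,0,-0.025],"yaw": 0,"fingers": 0.085},
    {"offset": [0,0,-0.03],"yaw": 0,"fingers": 0.085},
    {"offset": [0,0,-0.03],"yaw": 0,"fingers": 0.085},
    {"offset": [0,0,-0.02],"yaw": 0,"fingers": 0.085},
  ],
)

```text
t: 23.55
ee_pos: [0.4834, 0.2344, 0.1715]
tcp_rot: [2.441, 1.976, 0.004]
wrist_force: [-0.0, 1.1, -0.6]
gripper_width: 0.991
```

```bash
python3 plan.py .4975 -.288 .17 -10.4 14;  python3 - <<'E'
from plan import *
f=grab_frame("side"); cv2.imwrite("pics/s18.png",cv2.resize(f["image"][150:450,220:520],None,fx=2,fy=2))
E
```

```text
t 23.55 at [0.4834 0.2344 0.1715] ang -12.02 tilt 0.14 grip 0.991 F [-0.   1.1 -0.6] q [ 0.3   0.26 -0.17  1.13 -0.    2.08]
yaw/row -0.12
[-0.0363, 0.0088, 0.0001]
[-0.0363, 0.0087, 0.0001]
[-0.0363, 0.0086, 0.0001]
[-0.0363, 0.0085, 0.0001]
[-0.0364, 0.0085, 0.0001]
[-0.0364, 0.0084, 0.0001]
[-0.0364, 0.0083, 0.0001]
[-0.0364, 0.0082, 0.0001]
[-0.0364, 0.0082, 0.0001]
[-0.0364, 0.0081, 0.0001]
[-0.0365, 0.008, 0.0001]
[-0.0365, 0.0079, 0.0001]
[-0.0365, 0.0079, 0.0001]
[-0.0365, 0.0078, 0.0001]
```

View pics/s18.png

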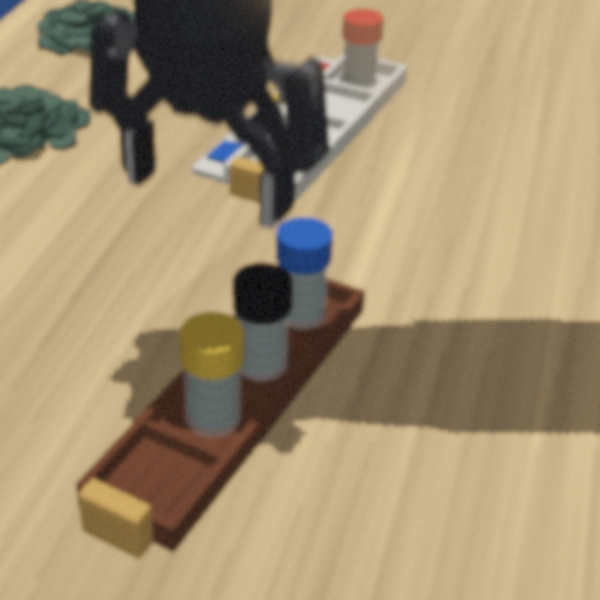

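Three tubes stand in place. Red is last.

send_rows(
  steps=[
    {"offset": [-0.02,0.005,0],"yaw": -0.4,"fingers": 0.085},
    {"offset": [-0.036,0.008,0],"yaw": -0.4,"fingers": 0.085},
    {"offset": [-0.042,0.01,0],"yaw": -0.4,"fingers": 0.085},
    {"offset": [-0.042,0.01,0],"yaw": -0.4,"fingers": 0.085},
    {"offset": [-0.042,0.009,0],"yaw": 0,"fingers": 0.085},
  ],
)

```text
t: 24.1
ee_pos: [0.4886, 0.0461, 0.1689]
tcp_rot: [2.413, 2.011, 0.0]
wrist_force: [0.7, -0.0, -1.2]
gripper_width: 0.999
```

send_rows(
  steps=[
    {"offset": [-0.042,0.009,0],"yaw": 0,"fingers": 0.085},
    {"offset": [-0.042,0.009,0],"yaw": 0,"fingers": 0.085},
    {"offset": [-0.042,0.009,0],"yaw": 0,"fingers": 0.085},
    {"offset": [-0.042,0.009,0],"yaw": 0,"fingers": 0.085},
    {"offset": [-0.042,0.009,0],"yaw": 0,"fingers": 0.085},
  ],
)

```text
t: 24.6
ee_pos: [0.4948, -0.1689, 0.1689]
tcp_rot: [-2.414, -2.01, -0.0]
wrist_force: [1.6, 0.9, 0.9]
gripper_width: 0.995
```

send_rows(
  steps=[
    {"offset": [-0.042,0.009,0],"yaw": 0,"fingers": 0.085},
    {"offset": [-0.042,0.009,0],"yaw": 0,"fingers": 0.085},
    {"offset": [-0.024,0.005,0],"yaw": 0,"fingers": 0.085},
    {"offset": [-0.009,0.002,0],"yaw": 0,"fingers": 0.085},
    {"offset": [0,0,0],"yaw": 0,"fingers": 0.085},
  ],
)

```text
t: 25.1
ee_pos: [0.4982, -0.2876, 0.1686]
tcp_rot: [-2.415, -2.008, 0.0]
wrist_force: [-0.5, 1.1, -0.2]
gripper_width: 0.995
```

```bash
python3 plan.py .4975 -.288 .10 -10.4 3
```

```text
t 25.1 at [ 0.4982 -0.2876  0.1686] ang -10.53 tilt 0.05 grip 0.995 F [-0.5  1.1 -0.2] q [-0.66  0.34 -0.07  1.16  0.    1.09]
yaw/row -0.04
[-0.0002, -0.0002, 0.0229]
[-0.0002, -0.0002, 0.0229]
[-0.0002, -0.0002, 0.0229]
```

send_rows(
  steps=[
    {"offset": [0,0,0.02],"yaw": 0,"fingers": 0.085},
    {"offset": [0,0,0.03],"yaw": 0,"fingers": 0.085},
    {"offset": [0,0,0.018],"yaw": 0,"fingers": 0.085},
    {"offset": [0,0,0],"yaw": 0,"fingers": 0.085},
    {"offset": [0,0,0],"yaw": 0,"fingers": 0.085},
  ],
)

```text
t: 25.6
ee_pos: [0.4986, -0.2853, 0.1015]
tcp_rot: [-2.412, -2.012, 0.0]
wrist_force: [-0.1, -0.4, -0.1]
gripper_width: 0.996
```

```bash
python3 plan.py .4975 -.288 .0485 -10.4 3;  python3 - <<'E'
from plan import *
f=grab_frame("wrist"); cv2.imwrite("pics/w19.png",f["image"])
E
```

```text
t 25.6 at [ 0.4986 -0.2853  0.1015] ang -10.33 tilt 0.05 grip 0.996 F [-0.1 -0.4 -0.1] q [-0.66  0.38 -0.18  1.01  0.    1.09]
yaw/row 0.02
[-0.0009, -0.0002, 0.0177]
[-0.0009, -0.0002, 0.0177]
[-0.0009, -0.0002, 0.0177]
```

View pics/w19.png

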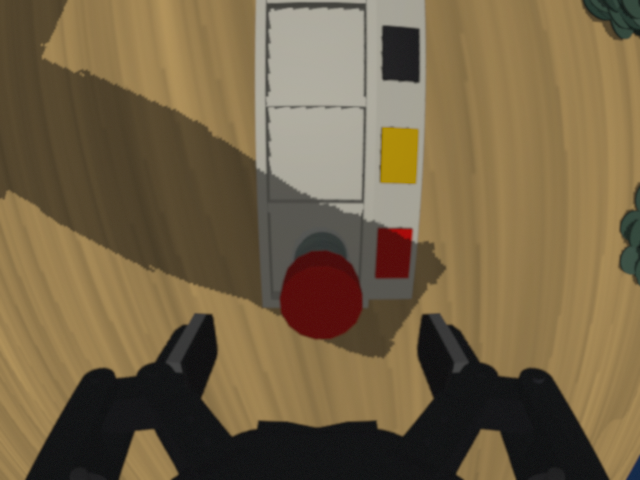

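The red cap is at (321,295). Descend and grip.

send_rows(
  steps=[
    {"offset": [-0.001,0,0.017],"yaw": 0,"fingers": 0.085},
    {"offset": [-0.001,0,0.018],"yaw": 0,"fingers": 0.085},
    {"offset": [0,0,0.017],"yaw": 0,"fingers": 0.085},
    {"offset": [0,0,0],"yaw": 0,"fingers": 0.085},
    {"offset": [0,0,0],"yaw": 0,"fingers": 0.085},
  ],
)

```text
t: 26.15
ee_pos: [0.4988, -0.2889, 0.0505]
tcp_rot: [2.413, 2.01, 0.0]
wrist_force: [0.5, -0.2, 0.2]
gripper_width: 0.993
```

send_rows(
  steps=[
    {"offset": [0,0,0],"yaw": 0,"fingers": 0.03},
    {"offset": [0,0,0],"yaw": 0,"fingers": 0.03},
    {"offset": [0,0,0],"yaw": 0,"fingers": 0.03},
    {"offset": [0,0,0],"yaw": 0,"fingers": 0.03},
    {"offset": [0,0,0],"yaw": 0,"fingers": 0.03},
  ],
  newtons=40,
)

```text
t: 26.65
ee_pos: [0.4988, -0.2892, 0.0504]
tcp_rot: [2.413, 2.009, 0.001]
wrist_force: [0.1, 1.1, 6.3]
gripper_width: 0.482
```

```bash
python3 plan.py .4975 -.288 .17 -10.4 5;  python3 - <<'E'
from plan import *
f=grab_frame("wrist"); cv2.imwrite("pics/w20.png",f["image"])
E
```

```text
t 26.65 at [ 0.4988 -0.2892  0.0504] ang -10.42 tilt 0.11 grip 0.482 F [0.1 1.1 6.3] q [-0.66  0.43 -0.25  0.89 -0.    1.09]
yaw/row -0.0
[0.0002, -0.0003, -0.0239]
[0.0002, -0.0003, -0.0239]
[0.0002, -0.0003, -0.0239]
[0.0002, -0.0003, -0.0239]
[0.0002, -0.0003, -0.0239]
```

View pics/w20.png

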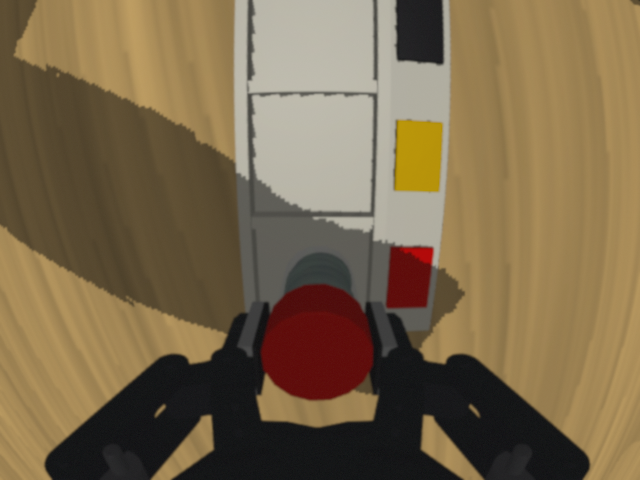

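Red is held with z=0.0504 at the grip. Lift.

send_rows(
  steps=[
    {"offset": [0,0,-0.012],"yaw": 0,"fingers": 0.03},
    {"offset": [0,0,-0.025],"yaw": 0,"fingers": 0.03},
    {"offset": [0,0,-0.03],"yaw": 0,"fingers": 0.03},
    {"offset": [0,0,-0.03],"yaw": 0,"fingers": 0.03},
    {"offset": [0,0,-0.023],"yaw": 0,"fingers": 0.03},
  ],
)

```text
t: 27.2
ee_pos: [0.4983, -0.2888, 0.1715]
tcp_rot: [2.413, 2.01, 0.0]
wrist_force: [0.0, -1.1, -1.9]
gripper_width: 0.483
```

```bash
python3 plan.py .4945 .297 .17 -12 16
```

```text
t 27.2 at [ 0.4983 -0.2888  0.1715] ang -10.42 tilt 0.06 grip 0.483 F [ 0.  -1.1 -1.9] q [-0.66  0.34 -0.07  1.16 -0.    1.09]
yaw/row 0.1
[0.036, -0.0069, 0.0001]
[0.036, -0.0069, 0.0001]
[0.0359, -0.007, 0.0001]
[0.0359, -0.007, 0.0001]
[0.0359, -0.0071, 0.0001]
[0.0359, -0.0072, 0.0001]
[0.0359, -0.0072, 0.0001]
[0.0359, -0.0073, 0.0001]
[0.0359, -0.0073, 0.0001]
[0.0359, -0.0074, 0.0001]
[0.0358, -0.0075, 0.0001]
[0.0358, -0.0075, 0.0001]
[0.0358, -0.0076, 0.0001]
[0.0358, -0.0077, 0.0001]
[0.0358, -0.0077, 0.0001]
[0.0358, -0.0078, 0.0001]
```

send_rows(
  steps=[
    {"offset": [0.02,-0.004,0],"yaw": 0.4,"fingers": 0.03},
    {"offset": [0.034,-0.007,0],"yaw": 0.4,"fingers": 0.03},
    {"offset": [0.038,-0.008,0],"yaw": 0.4,"fingers": 0.03},
    {"offset": [0.038,-0.008,0],"yaw": 0.4,"fingers": 0.03},
    {"offset": [0.038,-0.008,0],"yaw": 0,"fingers": 0.03},
  ],
)

```text
t: 27.7
ee_pos: [0.4962, -0.1157, 0.1696]
tcp_rot: [-2.442, -1.975, 0.0]
wrist_force: [0.2, -0.7, -1.4]
gripper_width: 0.479
```

send_rows(
  steps=[
    {"offset": [0.038,-0.008,0],"yaw": 0,"fingers": 0.03},
    {"offset": [0.038,-0.008,0],"yaw": 0,"fingers": 0.03},
    {"offset": [0.038,-0.008,0],"yaw": 0,"fingers": 0.03},
    {"offset": [0.038,-0.008,0],"yaw": 0,"fingers": 0.03},
    {"offset": [0.038,-0.008,0],"yaw": 0,"fingers": 0.03},
  ],
)

```text
t: 28.2
ee_pos: [0.4967, 0.0786, 0.1697]
tcp_rot: [-2.442, -1.976, 0.0]
wrist_force: [0.9, -0.1, -2.8]
gripper_width: 0.479
```

send_rows(
  steps=[
    {"offset": [0.038,-0.008,0],"yaw": 0,"fingers": 0.03},
    {"offset": [0.038,-0.008,0],"yaw": 0,"fingers": 0.03},
    {"offset": [0.038,-0.008,0],"yaw": 0,"fingers": 0.03},
    {"offset": [0.038,-0.008,0],"yaw": 0,"fingers": 0.03},
    {"offset": [0.032,-0.007,0],"yaw": 0,"fingers": 0.03},
  ],
)

```text
t: 28.7
ee_pos: [0.4969, 0.267, 0.1695]
tcp_rot: [-2.441, -1.978, 0.0]
wrist_force: [0.4, -0.4, -2.5]
gripper_width: 0.479
```

send_rows(
  steps=[
    {"offset": [0.02,-0.004,0],"yaw": 0,"fingers": 0.03},
    {"offset": [0.012,-0.003,0],"yaw": 0,"fingers": 0.03},
    {"offset": [0,0,0],"yaw": 0,"fingers": 0.03},
    {"offset": [0,0,0],"yaw": 0,"fingers": 0.03},
  ],
)

```text
t: 29.1
ee_pos: [0.4971, 0.2972, 0.1692]
tcp_rot: [2.442, 1.976, -0.002]
wrist_force: [0.1, -1.0, -0.7]
gripper_width: 0.483
```

```bash
python3 plan.py .4945 .297 .07 -12 4;  python3 - <<'E'
from plan import *
f=grab_frame("wrist"); cv2.imwrite("pics/w21.png",f["image"])
E
```

```text
t 29.1 at [0.4971 0.2972 0.1692] ang -12.03 tilt 0.06 grip 0.483 F [ 0.1 -1.  -0.7] q [ 0.4   0.35 -0.06  1.16 -0.    2.18]
yaw/row -0.01
[-0.0002, -0.0006, 0.0248]
[-0.0002, -0.0006, 0.0248]
[-0.0002, -0.0006, 0.0248]
[-0.0002, -0.0006, 0.0248]
```

View pics/w21.png

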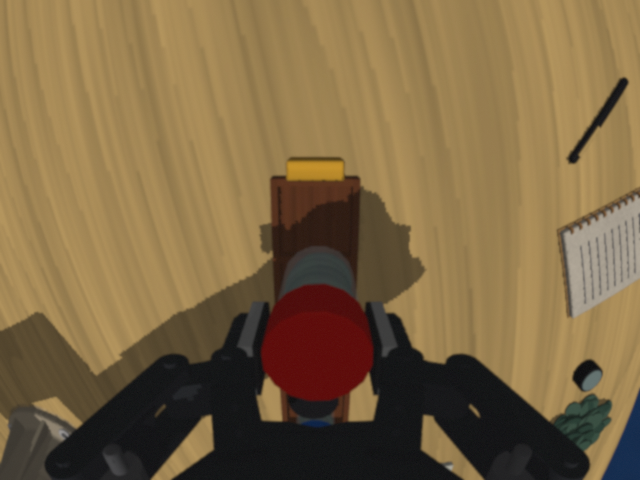

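Aligned: the tray end rim is at row ~180 and the tray centre at column 315. Lowering.

send_rows(
  steps=[
    {"offset": [0,-0.002,0.02],"yaw": 0,"fingers": 0.03},
    {"offset": [0,0,0.03],"yaw": 0,"fingers": 0.03},
    {"offset": [0,0,0.03],"yaw": 0,"fingers": 0.03},
    {"offset": [0,0,0.02],"yaw": 0,"fingers": 0.03},
    {"offset": [0,0,0],"yaw": 0,"fingers": 0.03},
  ],
)

```text
t: 29.65
ee_pos: [0.4931, 0.2958, 0.0663]
tcp_rot: [-2.443, -1.973, 0.01]
wrist_force: [-0.3, 0.4, -2.4]
gripper_width: 0.477
```

send_rows(
  steps=[
    {"offset": [0,0,0.005],"yaw": 0,"fingers": 0.03},
    {"offset": [0,0,0.003],"yaw": 0,"fingers": 0.03},
    {"offset": [0,0,0.001],"yaw": 0,"fingers": 0.03},
    {"offset": [0,0,0],"yaw": 0,"fingers": 0.03},
    {"offset": [0,0,0],"yaw": 0,"fingers": 0.03},
  ],
)

```text
t: 30.15
ee_pos: [0.4957, 0.2985, 0.0609]
tcp_rot: [2.441, 1.976, 0.002]
wrist_force: [0.0, -0.3, -2.6]
gripper_width: 0.479
```

```bash
python3 plan.py .4945 .297 .0505 -12 2;  python3 - <<'E'
from plan import *
f=grab_frame("side"); cv2.imwrite("pics/s22.png",cv2.resize(f["image"][150:450,220:520],None,fx=2,fy=2))
E
```

```text
t 30.15 at [0.4957 0.2985 0.0609] ang -12.02 tilt 0.06 grip 0.479 F [ 0.  -0.3 -2.6] q [ 0.4   0.42 -0.23  0.92 -0.    2.18]
yaw/row -0.01
[-0.0009, -0.0004, 0.0052]
[-0.0009, -0.0004, 0.0052]
```

View pics/s22.png

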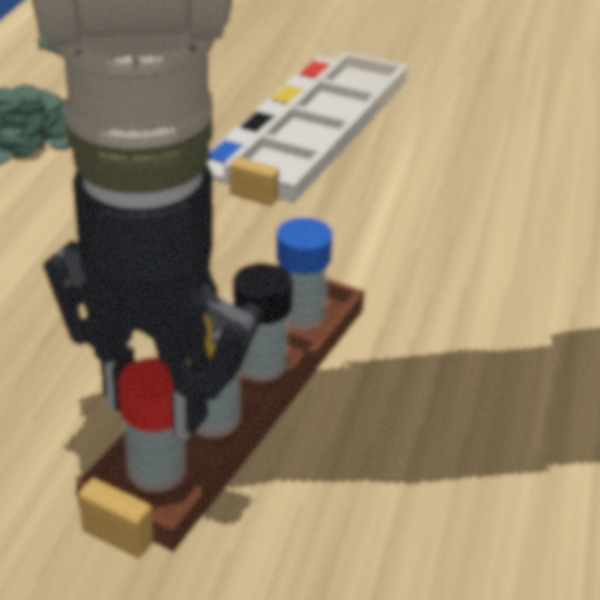

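send_rows(
  steps=[
    {"offset": [-0.002,0,0.005],"yaw": 0,"fingers": 0.03},
    {"offset": [0,0,0.004],"yaw": 0,"fingers": 0.03},
    {"offset": [0,0,0.001],"yaw": 0,"fingers": 0.03},
    {"offset": [0,0,0],"yaw": 0,"fingers": 0.03},
    {"offset": [0,0,0],"yaw": 0,"fingers": 0.03},
  ],
)

```text
t: 30.7
ee_pos: [0.4948, 0.2963, 0.0504]
tcp_rot: [2.442, 1.977, -0.0]
wrist_force: [-0.9, 0.5, 2.8]
gripper_width: 0.482
```

send_rows(
  steps=[
    {"offset": [0,0,0],"yaw": 0,"fingers": 0.05},
    {"offset": [0,0,0],"yaw": 0,"fingers": 0.07},
    {"offset": [0,0,0],"yaw": 0,"fingers": 0.085},
    {"offset": [0,0,0],"yaw": 0,"fingers": 0.085},
    {"offset": [0,0,0],"yaw": 0,"fingers": 0.085},
  ],
)

```text
t: 31.2
ee_pos: [0.4949, 0.2964, 0.0502]
tcp_rot: [2.442, 1.977, -0.0]
wrist_force: [0.0, -0.5, -0.2]
gripper_width: 0.993
```

send_rows(
  steps=[
    {"offset": [0,0,-0.015],"yaw": 0,"fingers": 0.085},
    {"offset": [0,0,-0.025],"yaw": 0,"fingers": 0.085},
    {"offset": [0,0,-0.03],"yaw": 0,"fingers": 0.085},
    {"offset": [0,0,-0.03],"yaw": 0,"fingers": 0.085},
    {"offset": [0,0,-0.02],"yaw": 0,"fingers": 0.085},
  ],
)

```text
t: 31.7
ee_pos: [0.4956, 0.2967, 0.1726]
tcp_rot: [2.441, 1.976, 0.004]
wrist_force: [1.0, 0.0, -0.5]
gripper_width: 0.999
```

send_rows(
  steps=[
    {"offset": [-0.02,0,-0.01],"yaw": 0,"fingers": 0.085},
    {"offset": [-0.035,0.005,0],"yaw": 0,"fingers": 0.085},
    {"offset": [-0.04,0.008,0],"yaw": 0,"fingers": 0.085},
    {"offset": [-0.04,0.008,0],"yaw": 0,"fingers": 0.085},
    {"offset": [-0.04,0.008,0],"yaw": 0,"fingers": 0.085},
  ],
)

```text
t: 32.2
ee_pos: [0.4866, 0.1178, 0.1804]
tcp_rot: [2.441, 1.977, 0.001]
wrist_force: [0.4, -0.1, 0.1]
gripper_width: 0.995
```

send_rows(
  steps=[
    {"offset": [-0.04,0.008,0],"yaw": 0,"fingers": 0.085},
    {"offset": [-0.04,0.008,0],"yaw": 0,"fingers": 0.085},
    {"offset": [-0.04,0.008,0],"yaw": 0,"fingers": 0.085},
    {"offset": [-0.04,0.008,0],"yaw": 0,"fingers": 0.085},
    {"offset": [-0.03,0.006,0],"yaw": 0,"fingers": 0.085},
  ],
)

```text
t: 32.7
ee_pos: [0.4843, -0.0769, 0.1805]
tcp_rot: [2.443, 1.974, 0.0]
wrist_force: [0.7, 0.8, 0.4]
gripper_width: 0.996
```

send_rows(
  steps=[
    {"offset": [-0.02,0.004,0],"yaw": 0,"fingers": 0.085},
    {"offset": [0,0,0],"yaw": 0,"fingers": 0.085},
    {"offset": [0,0,0],"yaw": 0,"fingers": 0.085},
  ],
)

```text
t: 33.0
ee_pos: [0.484, -0.0951, 0.1802]
tcp_rot: [-2.443, -1.975, -0.0]
wrist_force: [0.5, -0.4, -0.5]
gripper_width: 0.994
```

```bash
python3 - <<'E'
from fit import *
s=read_state(); print(s["t"],s["ee_pos"],s["wrist_force"])
f=grab_frame("side"); a=cv2.resize(f["image"][150:450,220:520],(520,520)); 
g=grab_frame("top"); cv2.imwrite("pics/t23.png",g["image"]); cv2.imwrite("pics/s23.png",a)
tray=[.475,.2025,-.21]
for c,y in zip(("red","yellow","black","blue"),(.099,.033,-.033,-.099)):
    P=place(tray,np.array([[0,y,.082]])); out=[]
    for n,fr in(("top",g),("side",f)):
        try:
            x,fun,_=fitcap(fr,proj(fr,P)[0],c); d=x-np.array(tray[:2]); ca,sa=np.cos(-.21),np.sin(-.21); out.append((n,np.round([ca*d[0]+sa*d[1],-sa*d[0]+ca*d[1]-y],4)*1000,round(fun)))
        except Exception as e: out.append((n,str(e)))
    print(c,out)
E
```

```text
33.0 [ 0.484003   -0.0951075   0.18022513] [ 0.51062263 -0.44705155 -0.4744349 ]
red [('top', array([-0.2, -1.6]), 206), ('side', array([ 1. , -6.6]), 195)]
yellow [('top', array([-0.3,  0.6]), 185), ('side', 'min() iterable argument is empty')]
black [('top', array([-1.5, -0.2]), 514), ('side', array([-0.8, -4.2]), 181)]
blue [('top', array([-0.8,  0.3]), 75), ('side', array([ 2.4, -2.9]), 161)]
```

View pics/t23.png

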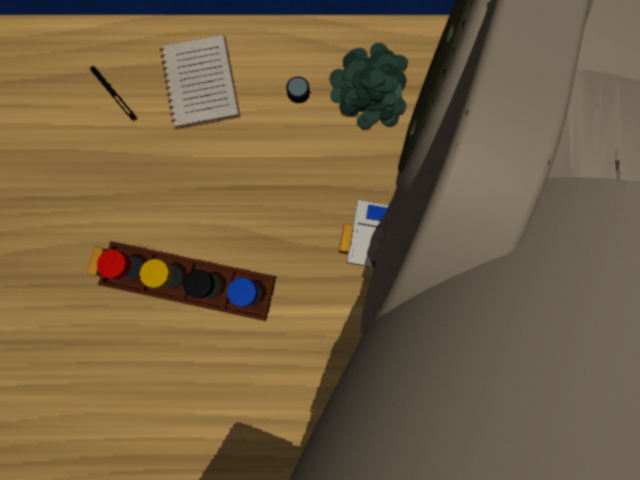

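View pics/s23.png

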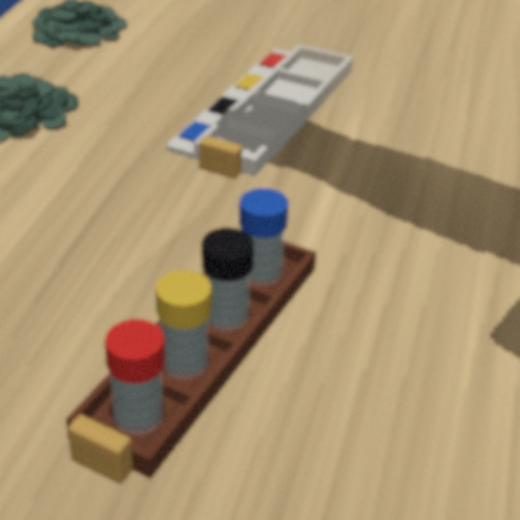

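All four stand upright. Counting from the tray's brass block, they are red (113,264), yellow (155,273), black (200,284) and blue (242,292), the reverse of the wash rack. The robot is clear.

```bash
python3 -c "
from cell import *
print(hand_in())"
```

```text
the job is handed in; nothing more can be done
None
```

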